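# Set up the probe thermometer check on the hob

## Robot

A 6-joint arm with a two-finger parallel gripper is mounted at the origin on the work surface. World frame = base frame: x ahead of the robot, y to its left, z up, the work surface at z = 0. Lengths are in m, angles in rad, forces in N, time in s.
With the tool pointing down it reaches from about 0.3 to 0.85 m from the base axis. Payload 4.2 kg.
Tool frame: the origin (TCP) lies midway between the tips of the shut fingers; the grasp point (between the pads) lies 19 mm behind it (arm.grasp_offset is the distance from the TCP to the grasp point, in m); z points along the fingers, y is the line along which they close (so a half turn about z gives the same grasp; the last joint's range is limited). The gripper opens to 91 mm and grips with 3 to 60 N. Pads are 32 mm wide; open, the fingers measure 118 mm over their backs; the gripper's body (76 mm by 178 mm) begins 60 mm behind the grasp point.
Start: joints at [1.251, 0.32, 1.565, -0, 1.257, -0.02], TCP at [0.17, 0.549, 0.214] pointing down, gripper open.
Joint ranges: [-3.11, 3.11], [-0.84, 2.01], [0.21, 2.61], [-1.34, 4.49], [0.05, 2.63], [-2.56, 2.56]. Speed limits (rad/s): [2.57, 2.57, 3.14, 3.14, 3.14, 3.14].

## Interface

Orientations are given as a rotation vector (axis times angle).
In Python, from bench import arm gives the robot as it stands.
- The arm moves only by the tool servo_tool, never from a script. Its argument "rows" is a list of rows, each a list of 2 entries, a list of its own where there are three numbers: the shift along the tool's x, y, z as a fraction of full scale, then the turn, a rotation vector about the tool's x, y, z as a fraction of full scale. A call has 1 to 12 rows; each row is the pose to reach, as a shift and turn from the pose commanded when the call began, along the tool's axes at that moment, turning the shorter way round; what a row does not reach only later rows make up. Full scale, the value 1, is 0.2 m for a shift and 180 degrees for a turn. A row lasts 1/12 s, in which the tool goes at most 41.7 mm and 7.16 degrees, less where a joint would pass 70% of its speed; a pose out of reach is approached as far as the arm can. A call with a number of a shift or a turn outside -1 to 1 is refused whole. A call with a gripper value outside its range is refused whole. "fingers" is the closure, from -1 (fully open) to 1 (shut), set as the call begins (left out, the last holds). The fingers move at their own pace and stop on an object; "squeeze" is the grip in N (left out, the last holds). Time passes only in rows, so rows that repeat a pose let the fingers close. It gives the time, the measured TCP pose, the force, the opening and the grip force at its end, in the units of the state.
- arm.sense(): the state, without advancing time (a new reading comes with each control period).
- arm.grab_frame(name): name is "scene" or "top"; returns (picture, depth): 420x560x3 uint8, red, green, blue; 420x560 float32, m along the optical axis (not along the pixel's ray), 0 where there is no reading.
- arm.camera_params(name): a dict with "intrinsics" (3x3 intrinsics, pixels), "k1" (the pictures are not rectified: a ray, as slopes to the right and down, at radius r is drawn at 1 + k1 r^2 times it, then the intrinsics apply), "R" (3x3) and "t" (3): a world point X has camera coordinates R X + t. Camera axes: x right, y down, z forward; pixel columns grow to the right and rows downward; lengths in m; the calibration is good to about 2 mm. A picture is of the moment at which its call begins. camera_params takes no time and is no camera call.
- arm.close_job(): hands the job in; it is judged then, once.
Trained networks look in the newest picture that a camera, given by its name, has taken for a name from the list of things; names that differ only in an ending like _2 or _b are one class to them, and where a whole thing is asked for, a point or a joint stands for the part that bears it (a point fixed in the world has none). Each returns a list of dicts, best first, with "score" (0 to 1); they miss things now and then, are a little off and sometimes report something else, mostly with a low value. They report only what shows in the picture. A call takes as long as a camera call. They do not tell look-alikes from the thing itself.
- arm.silhouettes(label, camera): "mask" (420x560 bool, what is visible of it).
- arm.place_of(label, camera): "centre" ([x, y, z] in m, in world coordinates, good to about 4 mm: a listed point, or the origin of a listed thing).
The state is a dict: "time": time; "q": joint angles; "dq": joint speeds; "effort": joint torques, N m; "tcp_pos": TCP position; "tool_rot": TCP orientation; "ft_force": force on the tool from outside, world axes, zero at the start; "wrist_torque": the same for the moment, N m; "width": finger opening in m; "gripper_force": force on a finger pad.
Only numpy, scipy, OpenCV 4.12 (cv2) and the standard library are available. Lean on these libraries where they do the work, as an engineer would, in place of code of your own. Each camera call takes 0.05 s, during which the arm holds its last target. There are 200 camera calls.

## Task

Set up the pan for the weekly thermometer check: first slide the saucepan, without lifting it, from the parking mark onto the free cooking ring (the one without the small pot) and centre it there. Then put every probe thermometer from the stand through its own eyelet in the bridge across the pan, fully down until its grip rests on the bridge, and last of all press that ring's orange switch fully down, and let go. Do not press the other ring's switch, and leave the small pot, the utensil crock and the sugar jar where they stand.

Things in the scene. Friction and masses are not known exactly. Their poses are not given: they have to be found in the camera images.
- hob: black induction hob, a fixed slab 320 (x) x 540 (y) x 12 mm high; origin under its centre, its y axis runs along the row of rings. A white circle in the middle is the parking mark, the two red double circles are the cooking rings; a small green light glows in the middle of the free one
- pan: open aluminium saucepan, 160 mm diameter, 100 mm high, 0.8 kg, starts on the parking mark; origin at its underside's centre, z up. Black bar handle (18 mm wide, 14 thick, its middle 85 mm above the underside) reaches 75 to 205 mm from the axis along the pan's -x. Across the mouth along its y a fixed white bridge bar 36 x 168 x 8 mm, top at 108 mm, with five 9 mm eyelets 31 mm apart
- pan_grip (a point): middle of the pan's handle, 135 mm from the pan's axis, where it can be pinched from above across the pan's y
- stand: fixed aluminium probe stand: top plate 160 (x) x 40 (y) x 8 mm, its top 100 mm above the table, with five 9 mm holes 31 mm apart along its x, the third at its middle. The probes hang in it upright. Origin under its centre
- ring_left (a point): centre of the left cooking ring (red double circle, 168 mm outside), on the hob's top, 175 mm from the parking mark towards the hob's +y
- switch_left (a joint): orange push switch of the left ring: 0 = up, 0.006 m = fully pressed (about 4 N), springs back
- switch_left_top (a point): top centre of the orange switch (28 mm diameter) of the left ring, near the hob's front edge between the parking mark and that ring
- ring_right (a point): centre of the right cooking ring (red double circle, 168 mm outside), on the hob's top, 175 mm from the parking mark towards the hob's -y
- switch_right (a joint): orange push switch of the right ring: 0 = up, 0.006 m = fully pressed (about 4 N), springs back
- switch_right_top (a point): top centre of the orange switch (28 mm diameter) of the right ring, near the hob's front edge between the parking mark and that ring
- eye0 (a point): mouth of eyelet 0 of the bridge bar on the pan: centre of the 9 mm hole at the bar's top face, z up; eyelets 0 to 4 run along the pan's +y
- eye1 (a point): mouth of eyelet 1 of the bridge bar on the pan: centre of the 9 mm hole at the bar's top face, z up; eyelets 0 to 4 run along the pan's +y
- eye2 (a point): mouth of eyelet 2 of the bridge bar on the pan: centre of the 9 mm hole at the bar's top face, z up; eyelets 0 to 4 run along the pan's +y
- eye3 (a point): mouth of eyelet 3 of the bridge bar on the pan: centre of the 9 mm hole at the bar's top face, z up; eyelets 0 to 4 run along the pan's +y
- eye4 (a point): mouth of eyelet 4 of the bridge bar on the pan: centre of the 9 mm hole at the bar's top face, z up; eyelets 0 to 4 run along the pan's +y
- probe_red: probe thermometer with red grip (may be absent): grip a cylinder 18 mm in diameter and 50 mm tall, below it a stiff steel rod 6 mm in diameter and 85 mm long with a rounded tip. Origin at the rod's tip, z up along the axis; the grip's underside (the shoulder) is 85 mm above the origin, its top 135 mm. At the start it hangs in the stand with the shoulder on the plate
- probe_blue: probe thermometer with blue grip (may be absent): grip a cylinder 18 mm in diameter and 50 mm tall, below it a stiff steel rod 6 mm in diameter and 85 mm long with a rounded tip. Origin at the rod's tip, z up along the axis; the grip's underside (the shoulder) is 85 mm above the origin, its top 135 mm. At the start it hangs in the stand with the shoulder on the plate
- probe_green: probe thermometer with green grip (may be absent): grip a cylinder 18 mm in diameter and 50 mm tall, below it a stiff steel rod 6 mm in diameter and 85 mm long with a rounded tip. Origin at the rod's tip, z up along the axis; the grip's underside (the shoulder) is 85 mm above the origin, its top 135 mm. At the start it hangs in the stand with the shoulder on the plate
- probe_yellow: probe thermometer with yellow grip (may be absent): grip a cylinder 18 mm in diameter and 50 mm tall, below it a stiff steel rod 6 mm in diameter and 85 mm long with a rounded tip. Origin at the rod's tip, z up along the axis; the grip's underside (the shoulder) is 85 mm above the origin, its top 135 mm. At the start it hangs in the stand with the shoulder on the plate
- probe_black: probe thermometer with black grip (may be absent): grip a cylinder 18 mm in diameter and 50 mm tall, below it a stiff steel rod 6 mm in diameter and 85 mm long with a rounded tip. Origin at the rod's tip, z up along the axis; the grip's underside (the shoulder) is 85 mm above the origin, its top 135 mm. At the start it hangs in the stand with the shoulder on the plate
- pot: small lidded copper-coloured pot, 110 mm diameter, 110 mm high, with a short handle; it stands on one of the two cooking rings. Origin at the centre of its underside
- crock: steel utensil crock, 94 mm diameter, 120 mm high (200 mm with its utensils), on the other side of the hob from the stand; leave alone. Origin at its underside's centre
- sugar_jar: jar 72 mm diameter, 110 mm high, near the robot; leave alone. Origin at its underside's centre
Mind the look-alikes: they are no part of the job. There is more than one size of the probe_yellow; the job needs the smaller.

How it is judged:
By the outcome, as a careful person would: the job done as asked, in the order asked, and still so for the second after the job is handed in, with the robot touching nothing.
Of probe_red, probe_blue, probe_green, probe_yellow, probe_black only 3 to 5 are there at a start; the rules pass over those that are not, and their reading is None.
At some moment in a run one of pan may be knocked a few centimetres aside while the robot is not near it.
It also fails if it takes over 210 s, if anything falls off the work surface, if the arm or the gripper's body presses on something with over 40 N, if the wrist force passes 120 N, or if a joint passes its speed limit or range.

## Working session

There is one attempt and no reset: what is moved stays moved. The work goes in short steps, Python scripts to look and compute and a tool call to move; the robot and the scene stay as the last step left them, time stands still between calls to the robot, and variables do not carry over. Pictures are saved under pics/ and viewed, at most 14 in all, crops included, and the job is handed in when it is done.

Besides the shell and the picture viewer there is one more tool, called after "Request:" by a JSON object that holds its "fn" and its "kwargs". servo_tool: Moves the arm, as the interface text tells. Its arguments: {"type":"object","properties":{"rows":{"type":"array","items":{"type":"array"}},"fingers":{"type":"number"},"squeeze":{"type":"number"}},"required":["rows"]}

```bash
mkdir -p pics
cat > h.py <<'E'
import numpy as np, cv2
from bench import arm
from scipy.spatial.transform import Rotation as Rn
def snap(cam,fn=None):
    p,d=arm.grab_frame(cam)
    if fn: cv2.imwrite('pics/'+fn,p[:,:,::-1])
    return p,d
def cloud(cam,d):
    c=arm.camera_params(cam);K=np.array(c['intrinsics']);R=np.array(c['R']);t=np.array(c['t'])
    v,u=np.mgrid[0:d.shape[0],0:d.shape[1]].astype(float)
    x=(u-K[0,2])/K[0,0];y=(v-K[1,2])/K[1,1]
    a,b=x.copy(),y.copy()
    for _ in range(8):
        s=1+c['k1']*(a*a+b*b);a=x/s;b=y/s
    P=np.stack([a*d,b*d,d],-1)-t
    return P@R
def proj(cam,X):
    c=arm.camera_params(cam);K=np.array(c['intrinsics'])
    p=np.atleast_2d(X)@np.array(c['R']).T+np.array(c['t']);s=p[:,:2]/p[:,2:]
    s=s*(1+c['k1']*(s**2).sum(1,keepdims=True))
    return s*[K[0,0],K[1,1]]+[K[0,2],K[1,2]]
def delta(pos,yaw=None):
    "fractions for shift/turn to world TCP pos, tool-down; yaw = world angle of tool y"
    s=arm.sense();R=Rn.from_rotvec(s['tool_rot']);
    sh=R.inv().apply(np.array(pos)-s['tcp_pos'])/0.2
    print('shift',sh.round(4))
    if yaw is not None:
        best=None
        for k in (0,np.pi):
            a=yaw+k;y=np.array([np.cos(a),np.sin(a),0]);z=np.array([0,0,-1.])
            T=Rn.from_matrix(np.stack([np.cross(y,z),y,z],1));r=(R.inv()*T).as_rotvec()/np.pi
            if best is None or np.linalg.norm(r)<np.linalg.norm(best):best=r
        print('turn',best.round(4))
E
python3 - <<'E'
from h import *
s=arm.sense();print({k:np.round(v,3) for k,v in s.items()}, Rn.from_rotvec(s['tool_rot']).as_matrix().round(3))
for c in('scene','top'):
    snap(c,c+'0.png');cp=arm.camera_params(c);print(c,-np.array(cp['R']).T@cp['t'])
for c in('top','scene'):
  for l in 'hob pan pan_grip stand ring_left ring_right switch_left_top switch_right_top eye0 eye4 probe_red probe_blue probe_green probe_yellow probe_black pot crock sugar_jar'.split():
    print(c,l,[(round(float(r['score']),2),np.round(r['centre'],3).tolist()) for r in arm.place_of(l,c)[:3]])
E
```

```text
{'time': np.float64(0.0), 'q': array([ 1.251,  0.32 ,  1.566, -0.   ,  1.257, -0.02 ]), 'dq': array([ 0.001,  0.001, -0.003, -0.   ,  0.   ,  0.002]), 'effort': array([ -0.   , -41.247, -23.197,   0.073,   0.046,  -0.   ]), 'tcp_pos': array([0.17 , 0.549, 0.213]), 'tool_rot': array([-4.690e-01, -3.106e+00,  3.000e-03]), 'ft_force': array([-0.506, -0.293,  0.022]), 'wrist_torque': array([ 0.04 , -0.012,  0.059]), 'gripper_force': np.float64(0.0), 'width': np.float64(0.091)} [[-0.955  0.295 -0.001]
 [ 0.295  0.955 -0.002]
 [ 0.    -0.002 -1.   ]]
scene [ 1.27673289 -0.27765517  0.64676421]
top [0.28212244 0.04364736 1.253648  ]
top hob [(0.37, [0.607, -0.003, 0.118])]
top pan [(0.74, [0.608, -0.004, 0.009]), (0.61, [0.452, 0.373, 0.016])]
top pan_grip [(0.91, [0.474, 0.008, 0.098])]
top stand [(0.83, [0.517, 0.375, -0.002]), (0.64, [0.576, 0.378, 0.011]), (0.61, [0.514, 0.378, 0.015])]
top ring_left [(0.37, [0.297, 0.342, 0.001])]
top ring_right [(0.95, [0.615, -0.186, 0.008]), (0.21, [0.453, 0.376, 0.016])]
top switch_left_top [(0.54, [0.467, 0.076, 0.032])]
top switch_right_top [(0.5
[... 1121 characters left out ...]
0.609, -0.003, 0.117]), (0.84, [0.603, -0.064, 0.119]), (0.83, [0.607, -0.03, 0.118])]
scene eye4 [(0.86, [0.609, -0.003, 0.117]), (0.84, [0.603, -0.064, 0.119]), (0.83, [0.607, -0.03, 0.118])]
scene probe_red [(0.72, [0.484, 0.376, 0.015]), (0.34, [0.61, 0.06, 0.121]), (0.17, [0.618, -0.184, 0.014])]
scene probe_blue [(0.51, [0.452, 0.374, 0.013])]
scene probe_green []
scene probe_yellow [(0.51, [0.512, 0.38, 0.017])]
scene probe_black [(0.6, [0.618, -0.185, 0.014]), (0.53, [0.543, 0.38, 0.016])]
scene pot [(0.96, [0.601, 0.162, 0.012]), (0.4, [0.471, -0.101, 0.034]), (0.16, [0.472, -0.398, -0.0])]
scene crock [(0.92, [0.473, -0.396, -0.002])]
scene sugar_jar [(0.55, [0.296, 0.34, -0.001])]
```

View pics/scene0.png

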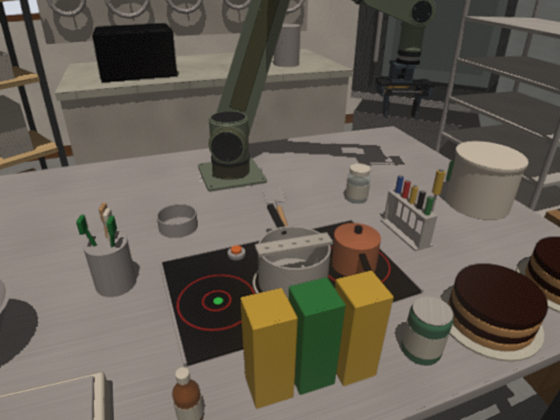

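View pics/top0.png

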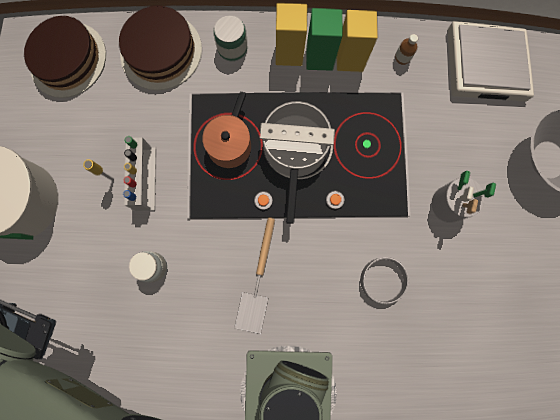

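The free ring is the right one, with the green light at about top pixel (367,144). The stand is at about (133,170) and holds blue, red, yellow, black and green. A separate larger yellow probe stands at about (93,167). The pot is on the left ring and the pan is in the middle with its handle towards the robot. Next I refine the geometry.

```bash
cat >> h.py <<'E'
def colors(cam,p,P):
    hsv=cv2.cvtColor(p,cv2.COLOR_RGB2HSV).astype(int);return hsv
def ring(cam='top'):
    "red ring pixels on hob plane z=.012 -> circle fit"
    p,d=snap(cam);c=arm.camera_params(cam)
    P=plane(cam,0.012);h=colors(cam,p,P)
    m=((h[...,0]<8)|(h[...,0]>172))&(h[...,1]>150)&(h[...,2]>60)&(abs(P[...,0]-.617)<.11)&(abs(P[...,1]+.185)<.1)
    r=np.hypot(P[...,0]-.617,P[...,1]+.185);m&=(r>.06)
    return circ(P[m][:,:2]),m.sum()
def plane(cam,z):
    P=cloud(cam,np.ones((420,560)));c=arm.camera_params(cam);o=-np.array(c['R']).T@np.array(c['t'])
    D=P-o;return o+D*((z-o[2])/D[...,2])[...,None]
def circ(q):
    from scipy.optimize import least_squares
    c0=q.mean(0)
    f=least_squares(lambda v:np.hypot(*(q-v[:2]).T)-v[2],[*c0,.08],loss='soft_l1',f_scale=.002)
    return f.x.round(4)
def bridge(cam,guess,fn=None):
    "white bar top at z .120: min-area rectangle"
    p,d=snap(cam,fn);P=cloud(cam,d)
    h=cv2.cvtColor(p,cv2.COLOR_RGB2HSV).astype(int)
    m=(abs(P[...,2]-.12)<.006)&(np.hypot(P[...,0]-guess[0],P[...,1]-guess[1])<.1)&(d>0)
    return p,d,P,m,h
E
python3 - <<'E'
from h import *
for c in('top','scene'):
    print(c,ring(c))
    p,d=snap(c);P=cloud(c,d)
    m=(abs(P[...,0]-.513)<.04)&(abs(P[...,1]-.46)<.025)&(P[...,2]>.05);print('bigyel',P[m][:,2].max(), P[m].mean(0))
    m=(abs(P[...,0]-.515)<.09)&(abs(P[...,1]-.378)<.015)&(P[...,2]>.137);q=P[m]
    for x in(.452,.483,.514,.545,.577):
        k=abs(q[:,0]-x)<.01;print(x,k.sum(),q[k].mean(0).round(4),q[k][:,2].max().round(3))
    x0,x1,y0,y1=(215,345,80,240) if c=='top' else (150,350,190,320)
    cv2.imwrite('pics/crop_%s.png'%c,cv2.resize(p[y0:y1,x0:x1,::-1],None,fx=4 if c=='scene' else 3.7,fy=4 if c=='scene' else 3.7,interpolation=cv2.INTER_CUBIC))
    for l in('eye0','probe_yellow'):
        for r in arm.place_of(l,c): print(l,round(float(r['score']),2),np.round(r['centre'],4))
E
```

```text
top (array([ 0.6153, -0.1803,  0.0841]), np.int64(366))
bigyel 0.18771810709693346 [0.50752249 0.45544756 0.15336667]
0.452 58 [0.4509 0.3748 0.1486] 0.155
0.483 58 [0.4827 0.3763 0.1487] 0.155
0.514 53 [0.5127 0.3785 0.1492] 0.156
0.545 60 [0.5433 0.3797 0.1494] 0.156
0.577 62 [0.575  0.3809 0.1493] 0.156
eye0 0.98 [ 0.6025 -0.0635  0.1224]
eye0 0.95 [0.6132 0.061  0.1191]
eye0 0.86 [ 6.081e-01 -6.000e-04  1.205e-01]
eye0 0.68 [0.6079 0.0309 0.1221]
eye0 0.58 [ 0.6062 -0.0333  0.1247]
probe_yellow 0.51 [0.5151 0.3756 0.0111]
probe_yellow 0.47 [0.5115 0.4605 0.0013]
probe_yellow 0.15 [ 6.106e-01 -2.000e-04  1.100e-02]
scene (array([ 0.6143, -0.1828,  0.0842]), np.int64(450))
bigyel 0.18648744465653777 [0.51642794 0.4525918  0.14419872]
0.452 29 [0.4558 0.371  0.1464] 0.151
0.483 38 [0.4867 0.3727 0.1459] 0.152
0.514 43 [0.5181 0.3748 0.1455] 0.153
0.545 42 [0.5489 0.3758 0.1452] 0.151
0.577 52 [0.58   0.3766 0.1459] 0.151
eye0 0.83 [0.6105 0.0307 0.1199]
eye0 0.81 [ 0.6053 -0.0629  0.1171]
eye0 0.61 [ 0.6092 -0.0021  0.1183]
eye0 0.55 [ 0.6044 -0.0317  0.1206]
eye0 0.27 [0.6019 0.1614 0.0107]
probe_yellow 0.58 [0.5132 0.3778 0.0153]
probe_yellow 0.53 [ 0.6179 -0.1829  0.0126]
probe_yellow 0.48 [ 5.162e-01  3.732e-01 -1.000e-04]
```

View pics/crop_top.png

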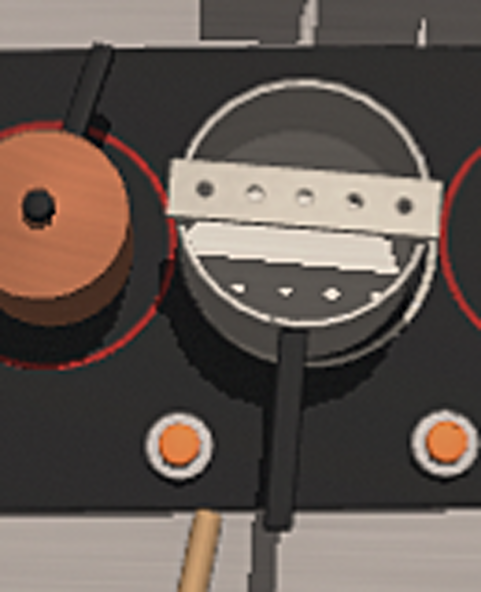

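View pics/crop_scene.png

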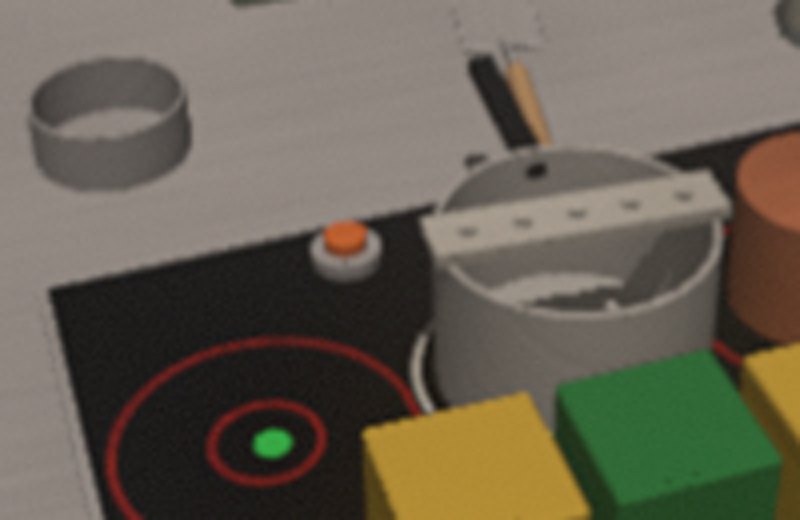

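The top crop shows five open eyelets at (205,189) to (404,206), and the right switch at (447,441). I fitted the ring to about (0.615,-0.1815) and the pan to about (0.6075,-0.001). Next is the plan to the handle.

```bash
cat >> h.py <<'E'
def down(yaw):
    y=np.array([np.cos(yaw),np.sin(yaw),0]);z=np.array([0,0,-1.])
    return Rn.from_matrix(np.stack([np.cross(y,z),y,z],1))
def plan(wps):
    "wps: (pos,yaw); prints tool-frame fractions for each leg, split so that |.|<=1"
    s=arm.sense();p=np.array(s['tcp_pos']);R=Rn.from_rotvec(s['tool_rot'])
    for pos,yaw in wps:
        pos=np.array(pos);c=[down(yaw),down(yaw+np.pi)];T=min(c,key=lambda t:(R.inv()*t).magnitude())
        while True:
            sh=R.inv().apply(pos-p)/.2;n=max(1,np.ceil(abs(sh).max()/.999));
            step=sh/n;r=(R.inv()*T).as_rotvec()/np.pi
            print('shift',step.round(3),'turn',r.round(4),'rows',round(max(np.linalg.norm(step)*.2/.0417,abs(r).max()*180/7.16),1))
            p=p+R.apply(step*.2);R=T
            if n==1:break
E
python3 - <<'E'
from h import *
plan([((.473,.010,.20),1.485),((.473,.010,.078),1.485),((.4805,-.1705,.078),1.485)])
E
```

```text
shift [-0.748 -0.71   0.023] turn [ 0.      0.     -0.0681] rows 4.9
shift [-0.58  -0.852  0.023] turn [0. 0. 0.] rows 4.9
shift [-0.58  -0.852  0.023] turn [0. 0. 0.] rows 4.9
shift [-0.   -0.    0.61] turn [0. 0. 0.] rows 2.9
shift [-0.115 -0.896  0.   ] turn [0. 0. 0.] rows 4.3
```

Request:
{"fn": "servo_tool", "kwargs": {"rows": [[[-0.748,-0.71,0.023],[0,0,-0.068]],[[-0.748,-0.71,0.023],[0,0,-0.068]],[[-0.748,-0.71,0.023],[0,0,-0.068]],[[-0.748,-0.71,0.023],[0,0,-0.068]],[[-0.748,-0.71,0.023],[0,0,-0.068]],[[-0.748,-0.71,0.023],[0,0,-0.068]]], "fingers": -1}}

```text
time: 2.8
tcp_pos: [0.2727, 0.364, 0.2093]
tool_rot: [0.143, 3.137, -0.006]
ft_force: [0.3, 1.0, 0.1]
width: 0.0912
gripper_force: 0.0
```

Request:
{"fn": "servo_tool", "kwargs": {"rows": [[[-0.58,-0.852,0.023],[0,0,0]],[[-0.58,-0.852,0.023],[0,0,0]],[[-0.58,-0.852,0.023],[0,0,0]],[[-0.58,-0.852,0.023],[0,0,0]],[[-0.58,-0.852,0.023],[0,0,0]],[[-0.58,-0.852,0.023],[0,0,0]]]}}

```text
time: 3.3
tcp_pos: [0.3744, 0.1849, 0.2049]
tool_rot: [0.146, 3.136, -0.004]
ft_force: [-0.3, 0.2, 0.5]
width: 0.0912
gripper_force: 0.0
```

Request:
{"fn": "servo_tool", "kwargs": {"rows": [[[-0.58,-0.852,0.023],[0,0,0]],[[-0.58,-0.852,0.023],[0,0,0]],[[-0.58,-0.852,0.023],[0,0,0]],[[-0.58,-0.852,0.023],[0,0,0]],[[-0.58,-0.852,0.023],[0,0,0]],[[-0.58,-0.852,0.023],[0,0,0]],[[-0.58,-0.852,0.023],[0,0,0]],[[-0.58,-0.852,0.023],[0,0,0]]]}}

```text
time: 3.97
tcp_pos: [0.4723, 0.0108, 0.1999]
tool_rot: [-0.136, -3.138, -0.001]
ft_force: [0.7, 0.9, -0.1]
width: 0.0911
gripper_force: 0.0
```

Run:
```python
from h import *
s=arm.sense();print(s['time'],s['tcp_pos'].round(4),s['ft_force'].round(2))
plan([((.473,.010,.078),1.485)])
for c in('top','scene'):
    snap(c); print([np.round(r['centre'],3) for r in arm.place_of('pan_grip',c)[:2]],[np.round(r['centre'],3) for r in arm.place_of('pan',c)[:2]])
```

```text
3.9667 [0.4723 0.0108 0.1999] [ 0.71  0.86 -0.09]
shift [-0.004 -0.004  0.61 ] turn [ 0.0002 -0.0003 -0.0002] rows 2.9
[array([0.475, 0.007, 0.096])] []
[array([0.478, 0.008, 0.098])] []
```

Request:
{"fn": "servo_tool", "kwargs": {"rows": [[[0,-0.007,0.2],[0,0,0]],[[0,-0.007,0.4],[0,0,0]],[[0,-0.007,0.5],[0,0,0]],[[0,-0.007,0.61],[0,0,0]],[[0,-0.007,0.61],[0,0,0]],[[0,-0.007,0.61],[0,0,0]]]}}

```text
time: 4.77
tcp_pos: [0.4719, 0.0091, 0.0778]
tool_rot: [-0.134, -3.137, -0.0]
ft_force: [-0.7, 0.3, 0.5]
width: 0.0912
gripper_force: 0.0
```

Request:
{"fn": "servo_tool", "kwargs": {"rows": [[[0,0,0],[0,0,0]],[[0,0,0],[0,0,0]],[[0,0,0],[0,0,0]],[[0,0,0],[0,0,0]],[[0,0,0],[0,0,0]],[[0,0,0],[0,0,0]],[[0,0,0],[0,0,0]],[[0,0,0],[0,0,0]],[[0,0,0],[0,0,0]],[[0,0,0],[0,0,0]]], "fingers": 1, "squeeze": 30}}

```text
time: 5.6
tcp_pos: [0.4725, 0.0086, 0.0781]
tool_rot: [-0.135, -3.139, -0.0]
ft_force: [-0.3, -0.2, 0.1]
width: 0.0278
gripper_force: 0.0
```

Run:
```python
from h import *
s=arm.sense();print(s['tcp_pos'].round(4),s['ft_force'].round(2),s['width'])
p=s['tcp_pos'];plan([((p[0]+.0075,p[1]-.1805,p[2]),1.485)])
```

```text
[0.4725 0.0086 0.0781] [-0.34 -0.2   0.11] 0.02779336324633278
shift [-0.115 -0.896 -0.   ] turn [ 0.     -0.     -0.0001] rows 4.3
```

Still closing, so I hold, then slide slowly.

Request:
{"fn": "servo_tool", "kwargs": {"rows": [[[0,0,0],[0,0,0]],[[0,0,0],[0,0,0]],[[0,0,0],[0,0,0]],[[0,0,0],[0,0,0]],[[0,0,0],[0,0,0]]]}}

```text
time: 6.02
tcp_pos: [0.4726, 0.0089, 0.0781]
tool_rot: [0.135, 3.139, 0.001]
ft_force: [0.7, 2.2, -0.9]
width: 0.0177
gripper_force: 29.9
```

Request:
{"fn": "servo_tool", "kwargs": {"rows": [[[0,-0.02,0],[0,0,0]],[[-0.01,-0.05,0],[0,0,0]],[[-0.02,-0.08,0],[0,0,0]],[[-0.025,-0.11,0],[0,0,0]],[[-0.025,-0.13,0],[0,0,0]],[[-0.025,-0.13,0],[0,0,0]]]}}

```text
time: 6.52
tcp_pos: [0.4754, -0.0187, 0.0781]
tool_rot: [0.136, 3.138, -0.001]
ft_force: [0.3, 1.9, -1.3]
width: 0.0177
gripper_force: 29.9
```

Run:
```python
from h import *
for c in('top','scene'):
    snap(c)
    for l in('eye0','pan'):
        for r in arm.place_of(l,c): print(c,l,round(float(r['score']),2),np.round(r['centre'],4))
s=arm.sense();print(s['tcp_pos'].round(4),s['ft_force'].round(2),s['width'])
```

```text
top eye0 0.87 [0.6136 0.0029 0.1186]
top eye0 0.74 [ 0.6104 -0.0307  0.1188]
top eye0 0.7 [0.6188 0.0313 0.1192]
top eye0 0.63 [ 0.6084 -0.0615  0.1242]
top pan 0.95 [ 0.6106 -0.0297  0.0109]
scene eye0 0.79 [0.6169 0.0346 0.1221]
scene eye0 0.76 [ 0.6065 -0.0577  0.123 ]
scene eye0 0.67 [ 0.6056 -0.0943  0.1176]
scene eye0 0.61 [ 0.6099 -0.0317  0.1211]
scene eye0 0.56 [0.6129 0.0038 0.1191]
scene pan 0.92 [ 0.6105 -0.0283  0.0099]
[ 0.4754 -0.018   0.0781] [ 0.69 -0.07 -3.  ] 0.017590105690080998
```

Request:
{"fn": "servo_tool", "kwargs": {"rows": [[[-0.01,-0.05,0],[0,0,0]],[[-0.02,-0.12,0],[0,0,0]],[[-0.03,-0.2,0],[0,0,0]],[[-0.04,-0.28,0],[0,0,0]],[[-0.05,-0.36,0],[0,0,0]],[[-0.06,-0.44,0],[0,0,0]],[[-0.07,-0.52,0],[0,0,0]],[[-0.08,-0.6,0],[0,0,0]],[[-0.085,-0.67,0],[0,0,0]],[[-0.088,-0.72,0],[0,0,0]],[[-0.088,-0.76,0],[0,0,0]],[[-0.088,-0.76,0],[0,0,0]]]}}

```text
time: 7.82
tcp_pos: [0.4795, -0.1719, 0.0781]
tool_rot: [-0.137, -3.139, 0.001]
ft_force: [-0.9, -0.3, -0.6]
width: 0.0177
gripper_force: 29.9
```

```bash
cat >> h.py <<'E'
def eyes(cam,n=3,verbose=False):
    "robust pan centre and yaw from network eyelets over n pictures"
    pts=[]
    for _ in range(n):
        snap(cam)
        pts+=[r['centre'] for r in arm.place_of('eye0',cam) if r['score']>.3 and abs(r['centre'][2]-.12)<.012]
    q=np.array(pts)[:,:2]
    return q
def rim(cam):
    "pan rim circle fit at z=.112 from depth"
    p,d=snap(cam);P=cloud(cam,d);return P
def dark(cam,c0,fn=None):
    "eyelet centres on plane z=.12: dark blobs inside the bright bar"
    p,d=snap(cam,fn);P=plane(cam,.12);g=cv2.cvtColor(p,cv2.COLOR_RGB2GRAY)
    return p,d,P,g
E
python3 - <<'E'
from h import *
for c in('top','scene'):
    p,d=snap(c,c+'1.png')
    print(c,ring(c))
    q=eyes(c);print(len(q),q[np.argsort(q[:,1])].round(4).tolist())
    u=proj(c,[.6155,-.1825,.12])[0].astype(int);print(u)
    cv2.imwrite('pics/c1_%s.png'%c,cv2.resize(p[u[1]-60:u[1]+60,u[0]-70:u[0]+70,::-1],None,fx=5,fy=5,interpolation=cv2.INTER_CUBIC))
    print([np.round(r['centre'],4) for r in arm.place_of('pan',c)])
s=arm.sense();print(s['tcp_pos'].round(4),s['ft_force'].round(2),s['width'])
E
```

```text
top (array([ 0.6155, -0.1811,  0.085 ]), np.int64(81))
14 [[0.6129, -0.247], [0.6119, -0.2442], [0.6121, -0.2442], [0.6148, -0.2136], [0.6156, -0.2113], [0.6148, -0.1854], [0.613, -0.1845], [0.6141, -0.1843], [0.6167, -0.1522], [0.6193, -0.1496], [0.6174, -0.1478], [0.6249, -0.1206], [0.6256, -0.1192], [0.6233, -0.1189]]
[376 132]
[array([ 0.6148, -0.183 ,  0.0113]), array([0.4824, 0.3755, 0.0099])]
scene (array([ 0.6149, -0.1826,  0.0844]), np.int64(189))
15 [[0.6095, -0.2448], [0.6083, -0.2442], [0.6089, -0.244], [0.6153, -0.2145], [0.6128, -0.2138], [0.6116, -0.2117], [0.617, -0.1871], [0.6149, -0.1861], [0.6159, -0.1853], [0.616, -0.1512], [0.6185, -0.1507], [0.6181, -0.1473], [0.62, -0.1237], [0.621, -0.1229], [0.6223, -0.1216]]
[212 261]
[array([ 0.6116, -0.184 ,  0.0098])]
[ 0.4796 -0.1706  0.0781] [-0.68 -2.65 -1.76] 0.017872968782215
```

View pics/c1_top.png

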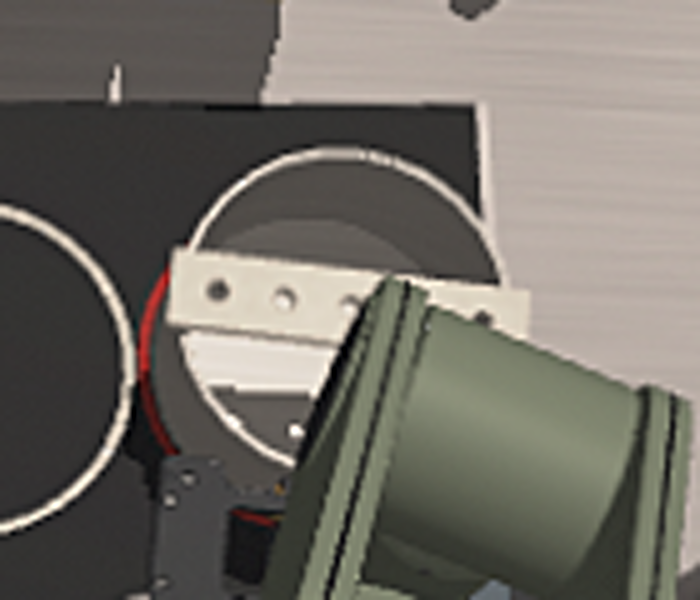

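View pics/c1_scene.png

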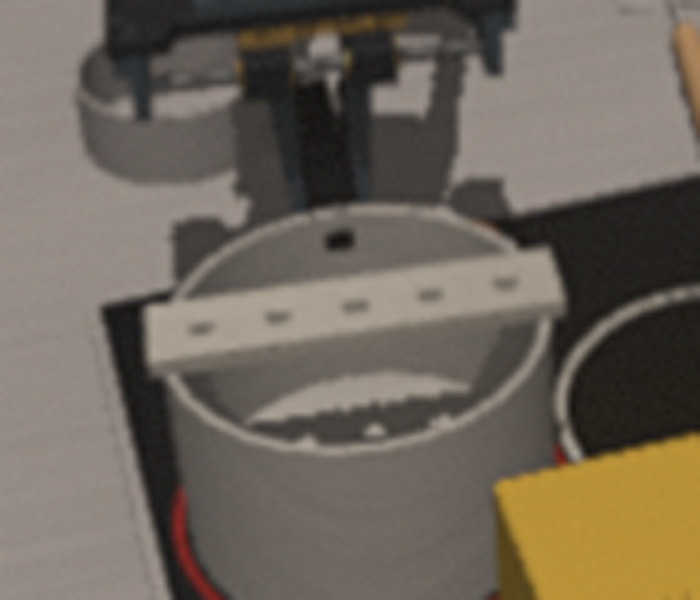

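Request:
{"fn": "servo_tool", "kwargs": {"rows": [[[0.002,0.005,0],[0,0,0]],[[0.004,0.01,0],[0,0,0]],[[0.004,0.01,0],[0,0,0]],[[0.004,0.01,0],[0,0,0]]]}}

```text
time: 9.05
tcp_pos: [0.4793, -0.1684, 0.0781]
tool_rot: [0.135, 3.138, 0.001]
ft_force: [0.8, -1.7, -3.7]
width: 0.0178
gripper_force: 30.0
```

Request:
{"fn": "servo_tool", "kwargs": {"rows": [[[0,0,0],[0,0,0]],[[0,0,0],[0,0,0]],[[0,0,0],[0,0,0]],[[0,0,0],[0,0,0]],[[0,0,0],[0,0,0]],[[0,0,0],[0,0,0]]], "fingers": -0.2}}

```text
time: 9.55
tcp_pos: [0.4791, -0.1685, 0.0782]
tool_rot: [0.135, 3.139, 0.0]
ft_force: [-0.5, 0.1, 0.3]
width: 0.0536
gripper_force: 0.0
```

Request:
{"fn": "servo_tool", "kwargs": {"rows": [[[0,0,-0.1],[0,0,0]],[[0,0,-0.3],[0,0,0]],[[0,0,-0.5],[0,0,0]],[[0,0,-0.7],[0,0,0]],[[0,0,-0.7],[0,0,0]]]}}

```text
time: 9.97
tcp_pos: [0.4833, -0.1702, 0.2263]
tool_rot: [0.134, 3.123, -0.008]
ft_force: [0.6, -1.1, 0.2]
width: 0.0547
gripper_force: 0.0
```

Run:
```python
from h import *
s=arm.sense();print(s['q'].round(3))
plan([((.577,.381,.22),1.616),((.577,.381,.117),1.616)])
```

```text
[-0.361  0.204  1.694  0.     1.227 -1.846]
shift [-0.077  0.929  0.008] turn [-0.0017  0.0048 -0.0418] rows 4.5
shift [-0.198  0.911  0.01 ] turn [0. 0. 0.] rows 4.5
shift [-0.198  0.911  0.01 ] turn [0. 0. 0.] rows 4.5
shift [0.    0.    0.515] turn [0. 0. 0.] rows 2.5
```

Request:
{"fn": "servo_tool", "kwargs": {"rows": [[[-0.077,0.929,0],[0,0,-0.042]],[[-0.077,0.929,0],[0,0,-0.042]],[[-0.077,0.929,0],[0,0,-0.042]],[[-0.077,0.929,0],[0,0,-0.042]],[[-0.077,0.929,0],[0,0,-0.042]],[[-0.077,0.929,0],[0,0,-0.042]]]}}

```text
time: 10.47
tcp_pos: [0.5108, 0.0189, 0.2179]
tool_rot: [-0.079, 3.14, 0.003]
ft_force: [-0.0, -0.4, 0.0]
width: 0.0548
gripper_force: 0.0
```

Request:
{"fn": "servo_tool", "kwargs": {"rows": [[[-0.198,0.911,0],[0,0,0]],[[-0.198,0.911,0],[0,0,0]],[[-0.198,0.911,0],[0,0,0]],[[-0.198,0.911,0],[0,0,0]],[[-0.198,0.911,0],[0,0,0]],[[-0.198,0.911,0],[0,0,0]]]}}

```text
time: 10.97
tcp_pos: [0.5423, 0.2021, 0.2174]
tool_rot: [-0.078, 3.14, 0.002]
ft_force: [0.3, -0.3, -0.3]
width: 0.0548
gripper_force: 0.0
```

Request:
{"fn": "servo_tool", "kwargs": {"rows": [[[-0.198,0.911,0],[0,0,0]],[[-0.198,0.911,0],[0,0,0]],[[-0.198,0.911,0],[0,0,0]],[[-0.198,0.911,0],[0,0,0]],[[-0.198,0.911,0],[0,0,0]],[[-0.198,0.911,0],[0,0,0]],[[-0.198,0.911,0],[0,0,0]],[[-0.198,0.911,0],[0,0,0]]]}}

```text
time: 11.63
tcp_pos: [0.5731, 0.3806, 0.2179]
tool_rot: [0.07, -3.14, 0.002]
ft_force: [-0.5, -0.7, -0.5]
width: 0.0547
gripper_force: 0.0
```

```bash
cat >> h.py <<'E'
from scipy.optimize import least_squares
def panfit(q):
    "centre and yaw from noisy eyelet points; also per-point residual"
    c=q.mean(0);k=None
    def model(v):
        d=np.array([-np.sin(v[2]),np.cos(v[2])]);n=np.round(((q-v[:2])@d)/.031).clip(-2,2)
        return (q-(v[:2]+n[:,None]*.031*d)).ravel()
    best=None
    for dy in(-.016,0,.016):
        f=least_squares(model,[c[0],c[1]+dy,-.086],loss='soft_l1',f_scale=.002,diff_step=1e-6)
        if best is None or f.cost<best.cost:best=f
    return best.x.round(4),round(float(np.sqrt(np.median(best.fun**2))),4)
E
python3 - <<'E'
from h import *
for c in('top','scene'):
    print(c,ring(c),panfit(eyes(c,4)))
    print([np.round(r['centre'],4) for r in arm.place_of('pan',c)],[np.round(r['centre'],4) for r in arm.place_of('ring_right',c)[:1]])
plan([((.577,.381,.117),1.616)])
E
```

```text
top (array([ 0.6157, -0.1801,  0.0846]), np.int64(137)) (array([ 0.6153, -0.1793, -0.0908]), 0.0015)
[array([ 0.6134, -0.1791,  0.0078]), array([ 0.6084, -0.242 ,  0.1191]), array([ 0.4717, -0.3961,  0.004 ])] [array([ 0.622 , -0.1166,  0.1165])]
scene (array([ 0.6136, -0.1813,  0.0858]), np.int64(200)) (array([ 0.6153, -0.1803, -0.096 ]), 0.0015)
[array([ 0.6144, -0.1786,  0.0101]), array([ 0.617 , -0.1846,  0.1165])] [array([0.5138, 0.3782, 0.0183])]
shift [-0.02  -0.01   0.506] turn [0.     0.     0.0002] rows 2.4
```

Request:
{"fn": "servo_tool", "kwargs": {"rows": [[[-0.02,-0.005,0.1],[0,0,0]],[[-0.02,-0.005,0.2],[0,0,0]],[[-0.02,-0.005,0.3],[0,0,0]],[[-0.02,-0.005,0.4],[0,0,0]],[[-0.02,-0.005,0.506],[0,0,0]],[[-0.02,-0.005,0.506],[0,0,0]],[[-0.02,-0.005,0.506],[0,0,0]]]}}

```text
time: 13.32
tcp_pos: [0.5764, 0.3817, 0.1161]
tool_rot: [0.072, -3.139, 0.002]
ft_force: [-0.0, -0.1, 0.2]
width: 0.0549
gripper_force: 0.0
```

Request:
{"fn": "servo_tool", "kwargs": {"rows": [[[0,0,0],[0,0,0]],[[0,0,0],[0,0,0]],[[0,0,0],[0,0,0]],[[0,0,0],[0,0,0]],[[0,0,0],[0,0,0]],[[0,0,0],[0,0,0]],[[0,0,0],[0,0,0]],[[0,0,0],[0,0,0]],[[0,0,0],[0,0,0]]], "fingers": 1, "squeeze": 15}}

```text
time: 14.07
tcp_pos: [0.577, 0.3821, 0.1175]
tool_rot: [-0.072, 3.14, 0.001]
ft_force: [-1.2, -0.3, 2.5]
width: 0.0176
gripper_force: 15.0
```

Request:
{"fn": "servo_tool", "kwargs": {"rows": [[[0,0,-0.1],[0,0,0]],[[0,0,-0.2],[0,0,0]],[[0,0,-0.35],[0,0,0]],[[0,0,-0.55],[0,0,0]],[[0,0,-0.75],[0,0,0]],[[0,0,-0.9],[0,0,0]],[[0,0,-0.9],[0,0,0]],[[0,0,-0.9],[0,0,0]]]}}

```text
time: 14.73
tcp_pos: [0.5774, 0.3824, 0.299]
tool_rot: [-0.072, 3.137, 0.004]
ft_force: [0.5, 0.1, -1.2]
width: 0.0178
gripper_force: 15.0
```

Run:
```python
from h import *
# eye4 from pan (.6153,-.18,-.093): +y*0.062
y=-.093;d=np.array([-np.sin(y),np.cos(y)]);c=np.array([.6153,-.18])
for k in range(5):print(k,(c+(k-2)*.031*d).round(4))
e=c+.062*d
plan([((.50,.13,.30),.8),((*e,.29),y)])
```

```text
0 [ 0.6095 -0.2417]
1 [ 0.6124 -0.2109]
2 [ 0.6153 -0.18  ]
3 [ 0.6182 -0.1491]
4 [ 0.6211 -0.1183]
shift [ 0.222 -0.622 -0.005] turn [0.0012 0.0008 0.2599] rows 6.5
shift [-0.301 -0.588 -0.002] turn [0. 0. 0.] rows 3.2
shift [-0.65  -0.234  0.025] turn [0.     0.     0.2843] rows 7.1
shift [-0.59   0.359  0.025] turn [0. 0. 0.] rows 3.3
```

Request:
{"fn": "servo_tool", "kwargs": {"rows": [[[0.222,-0.622,0],[0,0,0.26]],[[0.222,-0.622,0],[0,0,0.26]],[[0.222,-0.622,0],[0,0,0.26]],[[0.222,-0.622,0],[0,0,0.26]],[[0.222,-0.622,0],[0,0,0.26]],[[0.222,-0.622,0],[0,0,0.26]],[[0.222,-0.622,0],[0,0,0.26]],[[0.222,-0.622,0],[0,0,0.26]]]}}

```text
time: 15.4
tcp_pos: [0.5374, 0.2551, 0.2946]
tool_rot: [-1.182, -2.907, 0.005]
ft_force: [0.1, -1.0, -1.7]
width: 0.0175
gripper_force: 15.0
```

Request:
{"fn": "servo_tool", "kwargs": {"rows": [[[-0.301,-0.588,0],[0,0,0]],[[-0.301,-0.588,0],[0,0,0]],[[-0.301,-0.588,0],[0,0,0]],[[-0.301,-0.588,0],[0,0,0]],[[-0.301,-0.588,0],[0,0,0]]]}}

```text
time: 15.82
tcp_pos: [0.4983, 0.1275, 0.2962]
tool_rot: [-1.183, -2.909, 0.002]
ft_force: [-0.3, 1.2, -0.3]
width: 0.0176
gripper_force: 15.0
```

Request:
{"fn": "servo_tool", "kwargs": {"rows": [[[-0.65,-0.234,0],[0,0,0.284]],[[-0.65,-0.234,0],[0,0,0.284]],[[-0.65,-0.234,0],[0,0,0.284]],[[-0.65,-0.234,0],[0,0,0.284]],[[-0.65,-0.234,0],[0,0,0.284]],[[-0.65,-0.234,0],[0,0,0.284]],[[-0.65,-0.234,0],[0,0,0.284]],[[-0.65,-0.234,0],[0,0,0.284]],[[-0.65,-0.234,0],[0,0,0.284]]]}}

```text
time: 16.57
tcp_pos: [0.5606, 0.0064, 0.296]
tool_rot: [-2.316, -2.12, 0.001]
ft_force: [-1.0, 1.0, -0.1]
width: 0.0175
gripper_force: 15.0
```

Request:
{"fn": "servo_tool", "kwargs": {"rows": [[[-0.59,0.359,0.025],[0,0,0]],[[-0.59,0.359,0.025],[0,0,0]],[[-0.59,0.359,0.025],[0,0,0]],[[-0.59,0.359,0.025],[0,0,0]],[[-0.59,0.359,0.025],[0,0,0]],[[-0.59,0.359,0.025],[0,0,0]],[[-0.59,0.359,0.025],[0,0,0]]]}}

```text
time: 17.15
tcp_pos: [0.6204, -0.1174, 0.2918]
tool_rot: [-2.318, -2.118, -0.001]
ft_force: [0.1, 0.4, -0.5]
width: 0.0178
gripper_force: 15.0
```

Run:
```python
from h import *
for c in('top','scene'):
    print(c,panfit(eyes(c,2)))
    p,d=snap(c)
    print([np.round(r['centre'],4) for r in arm.place_of('probe_green',c)[:2]])
    u=proj(c,[.6211,-.1183,.16])[0].astype(int)
    if c=='scene': cv2.imwrite('pics/c2_%s.png'%c,cv2.resize(p[u[1]-75:u[1]+75,u[0]-100:u[0]+100,::-1],None,fx=4,fy=4,interpolation=cv2.INTER_CUBIC));print(u)
s=arm.sense();print(s['tcp_pos'].round(4),s['tool_rot'].round(3))
```

```text
Traceback (most recent call last):
  File "h.py", line 77, in eyes
    q=np.array(pts)[:,:2]
      ~~~~~~~~~~~~~^^^^^^
IndexError: too many indices for array: array is 1-dimensional, but 2 were indexed
```

Request:
{"fn": "servo_tool", "kwargs": {"rows": [[[0,0,0.1],[0,0,0]],[[0,0,0.2],[0,0,0]],[[0,0,0.26],[0,0,0]],[[0,0,0.26],[0,0,0]],[[0,0,0.26],[0,0,0]]]}}

```text
time: 17.77
tcp_pos: [0.6204, -0.1182, 0.2399]
tool_rot: [-2.32, -2.117, 0.0]
ft_force: [0.3, -0.2, 0.0]
width: 0.0176
gripper_force: 15.0
```

Run:
```python
from h import *
c='scene'
print(c,panfit(eyes(c,3)))
p,d=snap(c)
print([np.round(r['centre'],4) for r in arm.place_of('probe_green',c)[:2]])
s=arm.sense();t=s['tcp_pos'];print(t.round(4))
tip=t-[0,0,.102];u=proj(c,[tip,[.6211,-.1183,.12],[t[0],t[1],t[2]-.02]]);print(u.round(1))
a=u[0].astype(int);print(a)
cv2.imwrite('pics/c2_scene.png',cv2.resize(p[a[1]-75:a[1]+75,a[0]-100:a[0]+100,::-1],None,fx=4,fy=4,interpolation=cv2.INTER_CUBIC))
```

```text
scene (array([ 0.615 , -0.1806, -0.1032]), 0.0011)
[array([ 0.6223, -0.1188,  0.1365]), array([ 0.484 , -0.1689,  0.0968])]
[ 0.6209 -0.1189  0.2405]
[[243.  249.9]
 [243.6 257. ]
 [241.5 216.2]]
[242 249]
```

View pics/c2_scene.png

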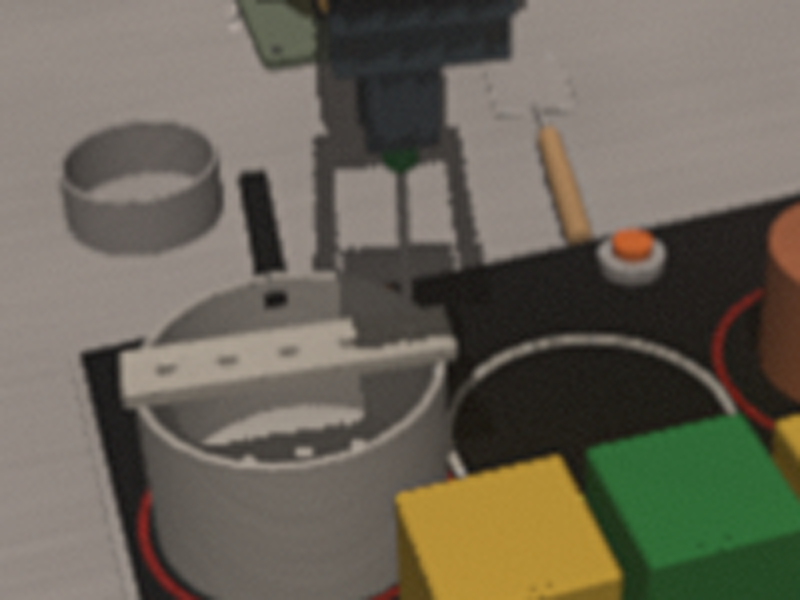

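```bash
cat >> h.py <<'E'
def pix2w(cam,u,z):
    c=arm.camera_params(cam);K=np.array(c['intrinsics']);k=c['k1'];R=np.array(c['R']);t=np.array(c['t'])
    x=cv2.undistortPoints(np.array(u,float).reshape(-1,1,2),K,np.array([k,0,0,0,0.]))[:,0]
    o=-R.T@t;D=np.c_[x,np.ones(len(x))]@R
    return o+D*((z-o[2])/D[:,2])[:,None]
def blobs(cam,cen,yaw,ks=range(5),n=3,rad=.010):
    "subpixel dark-spot centroids near predicted eyelets, on plane z=.12 (averaged over n pictures)"
    g=np.mean([cv2.cvtColor(snap(cam)[0],cv2.COLOR_RGB2GRAY).astype(float) for _ in range(n)],0)
    P=plane(cam,.12);out={}
    d=np.array([-np.sin(yaw),np.cos(yaw)])
    for k in ks:
        e=np.array(cen)+(k-2)*.031*d
        for _ in range(4):
            r=np.hypot(P[...,0]-e[0],P[...,1]-e[1]);m=r<.0065;b=np.median(g[(r<.011)&(r>.007)])
            w=np.clip(b-8-g,0,None)*m
            if w.sum()<60:break
            e=(P[...,:2]*w[...,None]).sum((0,1))/w.sum()
        else: out[k]=(e.round(4).tolist(),int(w.sum()),int(b))
    return out
def fitb(o):
    q=np.array([v[0] for v in o.values()]);k=np.array(list(o))
    f=lambda v:(q-(v[:2]+(k-2)[:,None]*.031*np.array([-np.sin(v[2]),np.cos(v[2])]))).ravel()
    s=least_squares(f,[*q.mean(0),-.09],loss='soft_l1',f_scale=.001);return s.x.round(4),(s.fun*1000).round(1)
def rod(cam,z0,z1,tcp,n=2):
    "horizontal image offset (mm along image right) between the seen rod and the predicted axis at several heights"
    g=np.mean([cv2.cvtColor(snap(cam)[0],cv2.COLOR_RGB2GRAY).astype(float) for _ in range(n)],0);r=[]
    for z in np.linspace(z0,z1,8):
        u=proj(cam,[tcp[0],tcp[1],z])[0];v=int(round(u[1]));x=np.arange(int(u[0])-7,int(u[0])+9)
        l=g[v,x];b=np.median(l);w=np.clip(abs(l-b)-8,0,None);r.append((round(u[0],1),round(float((x*w).sum()/(w.sum()+1e-9)),1),l.astype(int).tolist()))
    return r
E
python3 - <<'E'
from h import *
c='scene'
o=blobs(c,(.615,-.1806),-.1,range(3));print(o);print(fitb(o))
t=arm.sense()['tcp_pos']
for r in rod(c,.15,.21,t):print(r)
E
```

```text
{0: ([0.6104, -0.2425], 393, 157), 1: ([0.6133, -0.2115], 369, 158), 2: ([0.6157, -0.1804], 364, 157)}
(array([ 0.6158, -0.1806, -0.0851]), array([-0.1, -0.1,  0.2, -0. , -0.1,  0.2]))
(np.float64(242.8), 242.2, [71, 70, 65, 57, 46, 41, 42, 59, 67, 56, 34, 24, 25, 24, 27, 27])
(np.float64(242.6), 249.4, [64, 65, 65, 64, 64, 64, 64, 67, 69, 65, 63, 59, 57, 54, 52, 49])
(np.float64(242.4), 0.0, [60, 61, 62, 63, 62, 62, 63, 65, 68, 63, 62, 61, 63, 63, 64, 63])
(np.float64(242.3), 242.5, [111, 110, 112, 110, 110, 107, 89, 69, 69, 81, 97, 100, 80, 71, 72, 73])
(np.float64(242.1), 242.3, [140, 139, 140, 140, 140, 130, 98, 70, 78, 111, 138, 141, 139, 140, 139, 140])
(np.float64(242.0), 242.3, [140, 140, 138, 140, 141, 141, 130, 94, 69, 78, 111, 138, 142, 139, 139, 140])
(np.float64(241.8), 242.0, [137, 137, 138, 138, 138, 139, 125, 85, 67, 86, 121, 138, 140, 139, 138, 139])
(np.float64(241.7), 241.9, [139, 139, 139, 139, 140, 140, 124, 79, 64, 91, 127, 140, 139, 139, 137, 137])
```

Request:
{"fn": "servo_tool", "kwargs": {"rows": [[[0,0,0.03],[0,0,0]],[[0,0,0.06],[0,0,0]],[[0,0,0.08],[0,0,0]],[[0,0,0.1],[0,0,0]],[[0,0,0.115],[0,0,0]],[[0,0,0.13],[0,0,0]],[[0,0,0.13],[0,0,0]]]}}

```text
time: 19.0
tcp_pos: [0.6203, -0.1188, 0.2131]
tool_rot: [-2.321, -2.116, 0.001]
ft_force: [0.0, -0.0, 0.2]
width: 0.0179
gripper_force: 15.0
```

Request:
{"fn": "servo_tool", "kwargs": {"rows": [[[0,0,0.04],[0,0,0]],[[0,0,0.09],[0,0,0]],[[0,0,0.14],[0,0,0]],[[0,0,0.19],[0,0,0]],[[0,0,0.24],[0,0,0]],[[0,0,0.29],[0,0,0]],[[0,0,0.33],[0,0,0]],[[0,0,0.36],[0,0,0]],[[0,0,0.37],[0,0,0]],[[0,0,0.37],[0,0,0]]]}}

```text
time: 19.83
tcp_pos: [0.6205, -0.1188, 0.1393]
tool_rot: [-2.321, -2.116, 0.001]
ft_force: [0.6, -0.5, -0.4]
width: 0.0176
gripper_force: 15.0
```

Request:
{"fn": "servo_tool", "kwargs": {"rows": [[[0,0,0],[0,0,0]],[[0,0,0],[0,0,0]],[[0,0,0],[0,0,0]],[[0,0,0],[0,0,0]],[[0,0,0],[0,0,0]],[[0,0,0],[0,0,0]]], "fingers": -0.2}}

```text
time: 20.33
tcp_pos: [0.6208, -0.1189, 0.1402]
tool_rot: [2.321, 2.116, 0.001]
ft_force: [0.6, 1.0, 0.3]
width: 0.0535
gripper_force: 0.0
```

Request:
{"fn": "servo_tool", "kwargs": {"rows": [[[0,0,-0.1],[0,0,0]],[[0,0,-0.25],[0,0,0]],[[0,0,-0.4],[0,0,0]],[[0,0,-0.5],[0,0,0]],[[0,0,-0.5],[0,0,0]],[[0,0,-0.5],[0,0,0]]]}}

```text
time: 20.83
tcp_pos: [0.6211, -0.119, 0.2412]
tool_rot: [2.32, 2.115, 0.003]
ft_force: [0.1, 0.1, -0.2]
width: 0.0549
gripper_force: 0.0
```

Run:
```python
from h import *
c='scene';p,d=snap(c);u=proj(c,[.6158,-.18,.13])[0].astype(int)
cv2.imwrite('pics/c3.png',cv2.resize(p[u[1]-75:u[1]+75,u[0]-100:u[0]+100,::-1],None,fx=4,fy=4,interpolation=cv2.INTER_CUBIC))
print(fitb(blobs(c,(.615,-.1806),-.09,range(4))))
plan([((.50,.12,.245),.8),((.546,.3805,.22),1.616),((.546,.3805,.117),1.616)])
```

```text
(array([ 0.6163, -0.1802, -0.0973]), array([ 0.1, -0.6, -0. , -0.3, -0.6, -0.2,  0.5,  7.2]))
shift [ 0.567 -0.353 -0.016] turn [-0.0009 -0.0006 -0.2841] rows 7.1
shift [ 0.631  0.219 -0.017] turn [0. 0. 0.] rows 3.2
shift [0.371 0.547 0.062] turn [ 0.      0.     -0.2597] rows 6.5
shift [-0.144  0.645  0.062] turn [0. 0. 0.] rows 3.2
shift [0.    0.    0.515] turn [0. 0. 0.] rows 2.5
```

View pics/c3.png

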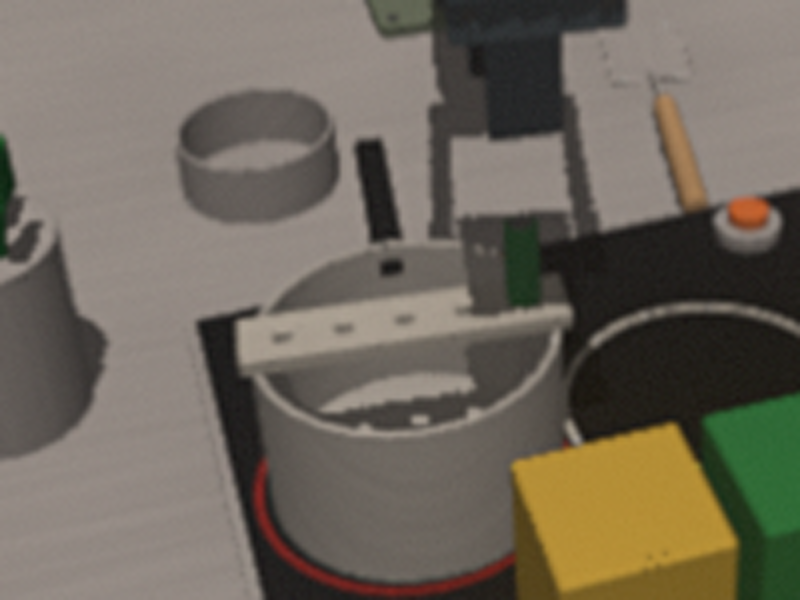

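Green is seated at crop (522,265). Black is next.

Request:
{"fn": "servo_tool", "kwargs": {"rows": [[[0.567,-0.353,-0.016],[0,0,-0.284]],[[0.567,-0.353,-0.016],[0,0,-0.284]],[[0.567,-0.353,-0.016],[0,0,-0.284]],[[0.567,-0.353,-0.016],[0,0,-0.284]],[[0.567,-0.353,-0.016],[0,0,-0.284]],[[0.567,-0.353,-0.016],[0,0,-0.284]],[[0.567,-0.353,-0.016],[0,0,-0.284]],[[0.567,-0.353,-0.016],[0,0,-0.284]]]}}

```text
time: 21.7
tcp_pos: [0.5602, 0.0008, 0.242]
tool_rot: [-1.176, -2.911, 0.001]
ft_force: [-0.4, 0.1, -0.4]
width: 0.0549
gripper_force: 0.0
```

Request:
{"fn": "servo_tool", "kwargs": {"rows": [[[0.631,0.219,-0.017],[0,0,0]],[[0.631,0.219,-0.017],[0,0,0]],[[0.631,0.219,-0.017],[0,0,0]],[[0.631,0.219,-0.017],[0,0,0]],[[0.631,0.219,-0.017],[0,0,0]]]}}

```text
time: 22.12
tcp_pos: [0.4996, 0.1217, 0.2462]
tool_rot: [-1.178, -2.911, 0.0]
ft_force: [0.8, -0.5, -0.2]
width: 0.0548
gripper_force: 0.0
```

Request:
{"fn": "servo_tool", "kwargs": {"rows": [[[0.371,0.547,0.062],[0,0,-0.26]],[[0.371,0.547,0.062],[0,0,-0.26]],[[0.371,0.547,0.062],[0,0,-0.26]],[[0.371,0.547,0.062],[0,0,-0.26]],[[0.371,0.547,0.062],[0,0,-0.26]],[[0.371,0.547,0.062],[0,0,-0.26]],[[0.371,0.547,0.062],[0,0,-0.26]],[[0.371,0.547,0.062],[0,0,-0.26]]]}}

```text
time: 22.78
tcp_pos: [0.5249, 0.2488, 0.2333]
tool_rot: [0.069, -3.14, 0.002]
ft_force: [0.7, -0.4, 0.8]
width: 0.0549
gripper_force: 0.0
```

Request:
{"fn": "servo_tool", "kwargs": {"rows": [[[-0.144,0.645,0.062],[0,0,0]],[[-0.144,0.645,0.062],[0,0,0]],[[-0.144,0.645,0.062],[0,0,0]],[[-0.144,0.645,0.062],[0,0,0]],[[-0.144,0.645,0.062],[0,0,0]],[[-0.144,0.645,0.062],[0,0,0]]]}}

```text
time: 23.28
tcp_pos: [0.5471, 0.3792, 0.2209]
tool_rot: [0.069, -3.14, 0.003]
ft_force: [-0.9, 0.5, -0.2]
width: 0.0546
gripper_force: 0.0
```

Run:
```python
from h import *
for c in('scene','top'):
  o=blobs(c,(.6158,-.1806),-.085,range(4),n=2);print(c,o,fitb(o))
plan([((.546,.3805,.117),1.616)])
```

```text
scene {0: ([0.6104, -0.2425], 400, 158), 1: ([0.6133, -0.2115], 364, 159), 2: ([0.6158, -0.1804], 352, 158), 3: ([0.6184, -0.1494], 334, 156)} (array([ 0.6158, -0.1805, -0.0852]), array([-0.1, -0.2,  0.1, -0.1,  0. ,  0.1, -0. ,  0.2]))
top {0: ([0.6092, -0.2395], 2012, 218), 1: ([0.612, -0.2086], 1771, 219), 2: ([0.6164, -0.1791], 686, 217), 3: ([0.6193, -0.1484], 700, 216)} (array([ 0.616 , -0.1785, -0.1136]), array([ 0.2,  0.6, -0.5,  0.7,  0.4, -0.6, -0.2, -0.7]))
shift [0.005 0.01  0.527] turn [-0.      0.0002 -0.0006] rows 2.5
```

Request:
{"fn": "servo_tool", "kwargs": {"rows": [[[0.005,0.008,0.1],[0,0,0]],[[0.005,0.008,0.2],[0,0,0]],[[0.005,0.008,0.3],[0,0,0]],[[0.005,0.008,0.4],[0,0,0]],[[0.005,0.008,0.515],[0,0,0]],[[0.005,0.008,0.515],[0,0,0]],[[0.005,0.008,0.515],[0,0,0]]]}}

```text
time: 24.07
tcp_pos: [0.5453, 0.3806, 0.1185]
tool_rot: [0.07, -3.139, 0.002]
ft_force: [0.7, 0.5, 1.4]
width: 0.0549
gripper_force: 0.0
```

Request:
{"fn": "servo_tool", "kwargs": {"rows": [[[0,0,0],[0,0,0]],[[0,0,0],[0,0,0]],[[0,0,0],[0,0,0]],[[0,0,0],[0,0,0]],[[0,0,0],[0,0,0]],[[0,0,0],[0,0,0]],[[0,0,0],[0,0,0]],[[0,0,0],[0,0,0]],[[0,0,0],[0,0,0]]], "fingers": 1, "squeeze": 15}}

```text
time: 24.82
tcp_pos: [0.5458, 0.3813, 0.1191]
tool_rot: [-0.072, 3.14, -0.001]
ft_force: [-0.8, -3.7, 2.8]
width: 0.0176
gripper_force: 15.0
```

Request:
{"fn": "servo_tool", "kwargs": {"rows": [[[0,0,-0.1],[0,0,0]],[[0,0,-0.2],[0,0,0]],[[0,0,-0.35],[0,0,0]],[[0,0,-0.55],[0,0,0]],[[0,0,-0.75],[0,0,0]],[[0,0,-0.9],[0,0,0]],[[0,0,-0.9],[0,0,0]],[[0,0,-0.9],[0,0,0]]]}}

```text
time: 25.48
tcp_pos: [0.5462, 0.3828, 0.3008]
tool_rot: [-0.072, 3.137, 0.006]
ft_force: [0.5, 0.4, -1.3]
width: 0.0177
gripper_force: 15.0
```

Run:
```python
from h import *
plan([((.50,.12,.30),.8),((.6184,-.1496,.295),-.085),((.6184,-.1496,.24),-.085)])
```

```text
shift [ 0.146 -0.651 -0.001] turn [0.0015 0.0007 0.26  ] rows 6.5
shift [-0.375 -0.552  0.002] turn [0. 0. 0.] rows 3.2
shift [-0.682 -0.277  0.013] turn [0.     0.     0.2817] rows 7.1
shift [-0.646  0.352  0.013] turn [0. 0. 0.] rows 3.5
shift [-0.     0.     0.275] turn [0. 0. 0.] rows 1.3
```

Request:
{"fn": "servo_tool", "kwargs": {"rows": [[[0.146,-0.651,0],[0,0,0.26]],[[0.146,-0.651,0],[0,0,0.26]],[[0.146,-0.651,0],[0,0,0.26]],[[0.146,-0.651,0],[0,0,0.26]],[[0.146,-0.651,0],[0,0,0.26]],[[0.146,-0.651,0],[0,0,0.26]],[[0.146,-0.651,0],[0,0,0.26]],[[0.146,-0.651,0],[0,0,0.26]]]}}

```text
time: 26.15
tcp_pos: [0.5216, 0.2502, 0.2965]
tool_rot: [-1.182, -2.907, 0.004]
ft_force: [-0.3, 0.0, -1.1]
width: 0.0174
gripper_force: 15.0
```

Request:
{"fn": "servo_tool", "kwargs": {"rows": [[[-0.375,-0.552,0],[0,0,0]],[[-0.375,-0.552,0],[0,0,0]],[[-0.375,-0.552,0],[0,0,0]],[[-0.375,-0.552,0],[0,0,0]],[[-0.375,-0.552,0],[0,0,0]]]}}

```text
time: 26.57
tcp_pos: [0.4984, 0.1171, 0.2979]
tool_rot: [-1.184, -2.908, 0.001]
ft_force: [0.3, 1.4, -0.5]
width: 0.0177
gripper_force: 15.0
```

Request:
{"fn": "servo_tool", "kwargs": {"rows": [[[-0.682,-0.277,0],[0,0,0.282]],[[-0.682,-0.277,0],[0,0,0.282]],[[-0.682,-0.277,0],[0,0,0.282]],[[-0.682,-0.277,0],[0,0,0.282]],[[-0.682,-0.277,0],[0,0,0.282]],[[-0.682,-0.277,0],[0,0,0.282]],[[-0.682,-0.277,0],[0,0,0.282]],[[-0.682,-0.277,0],[0,0,0.282]],[[-0.682,-0.277,0],[0,0,0.282]]]}}

```text
time: 27.32
tcp_pos: [0.559, -0.0145, 0.2978]
tool_rot: [-2.309, -2.128, 0.0]
ft_force: [-0.0, -0.0, -0.1]
width: 0.0177
gripper_force: 15.0
```

Request:
{"fn": "servo_tool", "kwargs": {"rows": [[[-0.646,0.352,0.01],[0,0,0]],[[-0.646,0.352,0.01],[0,0,0]],[[-0.646,0.352,0.01],[0,0,0]],[[-0.646,0.352,0.01],[0,0,0]],[[-0.646,0.352,0.01],[0,0,0]],[[-0.646,0.352,0.01],[0,0,0]],[[-0.646,0.352,0.01],[0,0,0]]]}}

```text
time: 27.9
tcp_pos: [0.6175, -0.1493, 0.2963]
tool_rot: [-2.311, -2.126, -0.0]
ft_force: [0.5, 0.5, -0.6]
width: 0.017
gripper_force: 15.0
```

Request:
{"fn": "servo_tool", "kwargs": {"rows": [[[0,0,0.1],[0,0,0]],[[0,0,0.2],[0,0,0]],[[0,0,0.26],[0,0,0]],[[0,0,0.26],[0,0,0]],[[0,0,0.26],[0,0,0]]]}}

```text
time: 28.32
tcp_pos: [0.6172, -0.149, 0.2449]
tool_rot: [-2.312, -2.126, 0.0]
ft_force: [0.8, 0.7, 0.4]
width: 0.0174
gripper_force: 15.0
```

```bash
cat >> h.py <<'E'
def check(k,cen=(.6158,-.1805),yaw=-.085,see=(0,1,2)):
    "pre-insert: pan pose from seen eyelets, target eyelet, rod offset in the scene picture, plan"
    o=blobs('scene',cen,yaw,see,n=2);f,r=fitb(o);print('pan',f,r)
    e=f[:2]+(k-2)*.031*np.array([-np.sin(f[2]),np.cos(f[2])])
    t=arm.sense()['tcp_pos'];print('eye',e.round(4),'tcp',t.round(4))
    for r in rod('scene',.175,.215,t)[::2]:print(r)
    plan([((*e,t[2]-.027),f[2])])
E
python3 -c "
from h import *
check(3)"
```

```text
pan [ 0.6153 -0.18   -0.0755] [-0.2 -0.7  0.3 -0.5 -0.1  5.4]
eye [ 0.6176 -0.1491] tcp [ 0.6181 -0.1498  0.2463]
(np.float64(227.0), 0.0, [71, 71, 72, 72, 71, 73, 70, 66, 65, 65, 69, 72, 72, 72, 72, 71])
(np.float64(226.7), 226.7, [142, 142, 141, 141, 142, 140, 118, 76, 66, 97, 136, 144, 139, 140, 139, 140])
(np.float64(226.3), 226.4, [139, 141, 141, 141, 142, 133, 100, 69, 74, 108, 138, 142, 140, 141, 141, 140])
(np.float64(226.0), 226.1, [143, 142, 143, 142, 143, 131, 85, 65, 82, 122, 139, 141, 139, 140, 139, 138])
shift [ 0.006 -0.003  0.135] turn [ 0.0009  0.0001 -0.0031] rows 0.6
```

Request:
{"fn": "servo_tool", "kwargs": {"rows": [[[0,0,0.03],[0,0,0]],[[0,0,0.06],[0,0,0]],[[0,0,0.09],[0,0,0]],[[0,0,0.11],[0,0,0]],[[0,0,0.13],[0,0,0]],[[0,0,0.15],[0,0,0]],[[0,0,0.15],[0,0,0]]]}}

```text
time: 29.1
tcp_pos: [0.6173, -0.1505, 0.2136]
tool_rot: [-2.314, -2.123, 0.001]
ft_force: [0.9, 0.3, -0.5]
width: 0.0175
gripper_force: 15.0
```

Request:
{"fn": "servo_tool", "kwargs": {"rows": [[[0,0,0.04],[0,0,0]],[[0,0,0.09],[0,0,0]],[[0,0,0.14],[0,0,0]],[[0,0,0.19],[0,0,0]],[[0,0,0.24],[0,0,0]],[[0,0,0.29],[0,0,0]],[[0,0,0.33],[0,0,0]],[[0,0,0.36],[0,0,0]],[[0,0,0.36],[0,0,0]]]}}

```text
time: 29.85
tcp_pos: [0.6168, -0.1503, 0.1409]
tool_rot: [-2.313, -2.122, 0.002]
ft_force: [-0.0, 0.2, -0.9]
width: 0.0177
gripper_force: 15.0
```

Request:
{"fn": "servo_tool", "kwargs": {"rows": [[[0,0,0],[0,0,0]],[[0,0,0],[0,0,0]],[[0,0,0],[0,0,0]],[[0,0,0],[0,0,0]],[[0,0,0],[0,0,0]],[[0,0,0],[0,0,0]]], "fingers": -0.2}}

```text
time: 30.35
tcp_pos: [0.6177, -0.1506, 0.1431]
tool_rot: [2.315, 2.123, 0.001]
ft_force: [0.1, 0.5, -0.2]
width: 0.0532
gripper_force: 0.0
```

Request:
{"fn": "servo_tool", "kwargs": {"rows": [[[0,0,-0.1],[0,0,0]],[[0,0,-0.25],[0,0,0]],[[0,0,-0.4],[0,0,0]],[[0,0,-0.5],[0,0,0]],[[0,0,-0.5],[0,0,0]],[[0,0,-0.5],[0,0,0]]]}}

```text
time: 30.85
tcp_pos: [0.618, -0.1507, 0.244]
tool_rot: [2.313, 2.122, 0.003]
ft_force: [0.1, -0.4, -1.7]
width: 0.0549
gripper_force: 0.0
```

```bash
cat >> h.py <<'E'
def tops(cam='scene'):
    "height of things standing on the bridge"
    p,d=snap(cam);P=cloud(cam,d);m=(abs(P[...,0]-.616)<.03)&(abs(P[...,1]+.18)<.09)&(P[...,2]>.13)&(P[...,2]<.2);q=P[m]
    for k in range(5):
        e=np.array([.6158,-.1805])+(k-2)*.031*np.array([.085,.9964]);s=q[np.hypot(*(q[:,:2]-e).T)<.013]
        if len(s)>5:print(k,len(s),'top',np.percentile(s[:,2],95).round(4))
E
python3 - <<'E'
from h import *
tops()
plan([((.50,.12,.245),.8),((.515,.379,.22),1.616),((.515,.379,.118),1.616)])
E
```

```text
3 178 top 0.1723
4 175 top 0.1724
shift [ 0.648 -0.35  -0.006] turn [-1.000e-04 -1.000e-04 -2.821e-01] rows 7.1
shift [ 0.681  0.281 -0.007] turn [0. 0. 0.] rows 3.5
shift [0.848 0.981 0.125] turn [ 0.      0.     -0.2597] rows 6.5
shift [-0.    0.    0.51] turn [0. 0. 0.] rows 2.4
```

Both are seated, with tops at about 0.172. Yellow is next, and I check the stand one for size.

Request:
{"fn": "servo_tool", "kwargs": {"rows": [[[0.648,-0.35,-0.006],[0,0,-0.282]],[[0.648,-0.35,-0.006],[0,0,-0.282]],[[0.648,-0.35,-0.006],[0,0,-0.282]],[[0.648,-0.35,-0.006],[0,0,-0.282]],[[0.648,-0.35,-0.006],[0,0,-0.282]],[[0.648,-0.35,-0.006],[0,0,-0.282]],[[0.648,-0.35,-0.006],[0,0,-0.282]],[[0.648,-0.35,-0.006],[0,0,-0.282]]]}}

```text
time: 31.57
tcp_pos: [0.5579, -0.0151, 0.2421]
tool_rot: [-1.176, -2.91, 0.002]
ft_force: [-0.9, -0.5, -0.6]
width: 0.055
gripper_force: 0.0
```

Request:
{"fn": "servo_tool", "kwargs": {"rows": [[[0.681,0.281,-0.007],[0,0,0]],[[0.681,0.281,-0.007],[0,0,0]],[[0.681,0.281,-0.007],[0,0,0]],[[0.681,0.281,-0.007],[0,0,0]],[[0.681,0.281,-0.007],[0,0,0]]]}}

```text
time: 31.98
tcp_pos: [0.498, 0.123, 0.2443]
tool_rot: [-1.178, -2.909, -0.0]
ft_force: [0.5, -0.0, -0.2]
width: 0.0547
gripper_force: 0.0
```

Request:
{"fn": "servo_tool", "kwargs": {"rows": [[[0.848,0.981,0.12],[0,0,-0.26]],[[0.848,0.981,0.12],[0,0,-0.26]],[[0.848,0.981,0.12],[0,0,-0.26]],[[0.848,0.981,0.12],[0,0,-0.26]],[[0.848,0.981,0.12],[0,0,-0.26]],[[0.848,0.981,0.12],[0,0,-0.26]],[[0.848,0.981,0.12],[0,0,-0.26]],[[0.848,0.981,0.12],[0,0,-0.26]],[[0.848,0.981,0.12],[0,0,-0.26]],[[0.848,0.981,0.12],[0,0,-0.26]],[[0.848,0.981,0.12],[0,0,-0.26]]]}}

```text
time: 32.9
tcp_pos: [0.5159, 0.3768, 0.2215]
tool_rot: [0.066, -3.141, 0.001]
ft_force: [0.4, -0.2, -0.8]
width: 0.0545
gripper_force: 0.0
```

Run:
```python
from h import *
o=blobs('scene',(.6158,-.1806),-.085,range(3),n=2);print(fitb(o))
p,d=snap('scene');u=proj('scene',[.515,.4,.12])[0].astype(int);x0=min(u[0]-80,400)
cv2.imwrite('pics/c4.png',cv2.resize(p[u[1]-60:u[1]+60,x0:x0+160,::-1],None,fx=4,fy=4,interpolation=cv2.INTER_CUBIC))
plan([((.515,.379,.118),1.616)])
```

```text
(array([ 0.6158, -0.1805, -0.0853]), array([-0.1, -0.1,  0.2, -0. , -0.1,  0.1]))
shift [0.004 0.008 0.519] turn [ 0.0001  0.0002 -0.0006] rows 2.5
```

View pics/c4.png

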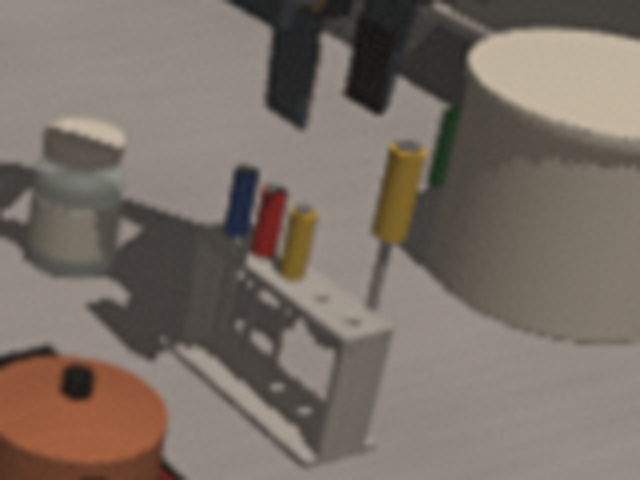

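The stand's yellow probe at (300,240) is the small one, and the large look-alike stands behind it at (400,190). I grasp the small one.

Request:
{"fn": "servo_tool", "kwargs": {"rows": [[[0.004,0.008,0.1],[0,0,0]],[[0.004,0.008,0.2],[0,0,0]],[[0.004,0.008,0.3],[0,0,0]],[[0.004,0.008,0.4],[0,0,0]],[[0.004,0.008,0.51],[0,0,0]],[[0.004,0.008,0.51],[0,0,0]],[[0.004,0.008,0.51],[0,0,0]]]}}

```text
time: 33.63
tcp_pos: [0.5143, 0.3794, 0.1189]
tool_rot: [0.07, -3.139, 0.002]
ft_force: [0.6, -0.1, 0.7]
width: 0.0543
gripper_force: 0.0
```

Request:
{"fn": "servo_tool", "kwargs": {"rows": [[[0,0,0],[0,0,0]],[[0,0,0],[0,0,0]],[[0,0,0],[0,0,0]],[[0,0,0],[0,0,0]],[[0,0,0],[0,0,0]],[[0,0,0],[0,0,0]],[[0,0,0],[0,0,0]],[[0,0,0],[0,0,0]],[[0,0,0],[0,0,0]]], "fingers": 1, "squeeze": 15}}

```text
time: 34.38
tcp_pos: [0.5148, 0.3797, 0.1197]
tool_rot: [-0.072, 3.14, -0.001]
ft_force: [-0.3, -3.0, 4.3]
width: 0.0175
gripper_force: 15.0
```

Request:
{"fn": "servo_tool", "kwargs": {"rows": [[[0,0,-0.1],[0,0,0]],[[0,0,-0.2],[0,0,0]],[[0,0,-0.35],[0,0,0]],[[0,0,-0.55],[0,0,0]],[[0,0,-0.75],[0,0,0]],[[0,0,-0.9],[0,0,0]],[[0,0,-0.9],[0,0,0]],[[0,0,-0.9],[0,0,0]]]}}

```text
time: 35.05
tcp_pos: [0.5152, 0.3812, 0.3013]
tool_rot: [-0.072, 3.137, 0.006]
ft_force: [0.3, -0.7, -1.6]
width: 0.0175
gripper_force: 15.0
```

Run:
```python
from h import *
plan([((.50,.12,.30),.8),((.6158,-.1805,.295),-.085),((.6158,-.1805,.244),-.085)])
```

```text
shift [ 0.068 -0.651  0.001] turn [0.0015 0.0006 0.26  ] rows 6.5
shift [-0.428 -0.495  0.003] turn [0. 0. 0.] rows 3.1
shift [-0.731 -0.337  0.013] turn [0.     0.     0.2817] rows 7.1
shift [-0.724  0.352  0.013] turn [0. 0. 0.] rows 3.9
shift [-0.     0.     0.255] turn [0. 0. 0.] rows 1.2
```

Request:
{"fn": "servo_tool", "kwargs": {"rows": [[[0.068,-0.651,0],[0,0,0.26]],[[0.068,-0.651,0],[0,0,0.26]],[[0.068,-0.651,0],[0,0,0.26]],[[0.068,-0.651,0],[0,0,0.26]],[[0.068,-0.651,0],[0,0,0.26]],[[0.068,-0.651,0],[0,0,0.26]],[[0.068,-0.651,0],[0,0,0.26]],[[0.068,-0.651,0],[0,0,0.26]]]}}

```text
time: 35.72
tcp_pos: [0.5063, 0.2493, 0.2971]
tool_rot: [-1.182, -2.907, 0.003]
ft_force: [-0.5, 0.2, -0.3]
width: 0.0174
gripper_force: 15.0
```

Request:
{"fn": "servo_tool", "kwargs": {"rows": [[[-0.428,-0.495,0],[0,0,0]],[[-0.428,-0.495,0],[0,0,0]],[[-0.428,-0.495,0],[0,0,0]],[[-0.428,-0.495,0],[0,0,0]],[[-0.428,-0.495,0],[0,0,0]]]}}

```text
time: 36.13
tcp_pos: [0.4988, 0.117, 0.2983]
tool_rot: [-1.184, -2.908, 0.001]
ft_force: [-0.1, 0.7, -0.3]
width: 0.0174
gripper_force: 15.0
```

Request:
{"fn": "servo_tool", "kwargs": {"rows": [[[-0.731,-0.337,0],[0,0,0.282]],[[-0.731,-0.337,0],[0,0,0.282]],[[-0.731,-0.337,0],[0,0,0.282]],[[-0.731,-0.337,0],[0,0,0.282]],[[-0.731,-0.337,0],[0,0,0.282]],[[-0.731,-0.337,0],[0,0,0.282]],[[-0.731,-0.337,0],[0,0,0.282]],[[-0.731,-0.337,0],[0,0,0.282]],[[-0.731,-0.337,0],[0,0,0.282]]]}}

```text
time: 36.88
tcp_pos: [0.5576, -0.03, 0.2984]
tool_rot: [-2.309, -2.128, 0.0]
ft_force: [-0.0, 0.0, -1.6]
width: 0.0173
gripper_force: 15.0
```

Request:
{"fn": "servo_tool", "kwargs": {"rows": [[[-0.724,0.352,0.01],[0,0,0]],[[-0.724,0.352,0.01],[0,0,0]],[[-0.724,0.352,0.01],[0,0,0]],[[-0.724,0.352,0.01],[0,0,0]],[[-0.724,0.352,0.01],[0,0,0]],[[-0.724,0.352,0.01],[0,0,0]],[[-0.724,0.352,0.01],[0,0,0]]]}}

```text
time: 37.47
tcp_pos: [0.615, -0.1805, 0.2967]
tool_rot: [-2.311, -2.125, -0.0]
ft_force: [-0.1, 0.1, -1.0]
width: 0.0175
gripper_force: 15.0
```

Request:
{"fn": "servo_tool", "kwargs": {"rows": [[[0,0,0.1],[0,0,0]],[[0,0,0.2],[0,0,0]],[[0,0,0.26],[0,0,0]],[[0,0,0.26],[0,0,0]],[[0,0,0.26],[0,0,0]]]}}

```text
time: 37.88
tcp_pos: [0.6147, -0.1799, 0.2455]
tool_rot: [-2.311, -2.126, 0.0]
ft_force: [1.0, 0.6, 0.1]
width: 0.0177
gripper_force: 15.0
```

```bash
python3 -c "
from h import *
check(2,see=(0,1));tops()"
```

```text
pan [ 0.6156 -0.177  -0.0821] [-0.1 -3.7  0.1  3.7]
eye [ 0.6156 -0.177 ] tcp [ 0.6156 -0.1808  0.2469]
(np.float64(211.4), 207.3, [62, 39, 24, 23, 23, 28, 48, 67, 65, 60, 63, 63, 63, 63, 62, 62])
(np.float64(211.0), 213.0, [64, 43, 25, 25, 25, 25, 39, 63, 67, 89, 136, 147, 145, 144, 145, 144])
(np.float64(210.5), 212.2, [45, 29, 25, 25, 22, 27, 46, 65, 74, 105, 141, 146, 145, 143, 144, 143])
(np.float64(210.1), 211.5, [25, 22, 25, 24, 24, 36, 62, 66, 84, 128, 145, 145, 144, 144, 144, 143])
shift [ 0.021 -0.002  0.135] turn [ 0.0008  0.0001 -0.001 ] rows 0.7
2 70 top 0.1971
3 181 top 0.1717
4 177 top 0.1719
```

Request:
{"fn": "servo_tool", "kwargs": {"rows": [[[0,0,0.03],[0,0,0]],[[0,0,0.06],[0,0,0]],[[0,0,0.09],[0,0,0]],[[0,0,0.11],[0,0,0]],[[0,0,0.13],[0,0,0]],[[0,0,0.155],[0,0,0]],[[0,0,0.155],[0,0,0]]]}}

```text
time: 38.72
tcp_pos: [0.6147, -0.1815, 0.213]
tool_rot: [-2.314, -2.123, 0.001]
ft_force: [-0.2, 1.1, -1.6]
width: 0.0173
gripper_force: 15.0
```

Request:
{"fn": "servo_tool", "kwargs": {"rows": [[[0,0.002,0.04],[0,0,0]],[[0,0.002,0.09],[0,0,0]],[[0,0.002,0.14],[0,0,0]],[[0,0.002,0.19],[0,0,0]],[[0,0.002,0.24],[0,0,0]],[[0,0.002,0.29],[0,0,0]],[[0,0.002,0.33],[0,0,0]],[[0,0.002,0.355],[0,0,0]],[[0,0.002,0.355],[0,0,0]]]}}

```text
time: 39.47
tcp_pos: [0.6147, -0.1814, 0.1417]
tool_rot: [-2.313, -2.122, 0.002]
ft_force: [-1.4, -0.6, -0.3]
width: 0.0177
gripper_force: 15.0
```

Request:
{"fn": "servo_tool", "kwargs": {"rows": [[[0,0,0],[0,0,0]],[[0,0,0],[0,0,0]],[[0,0,0],[0,0,0]],[[0,0,0],[0,0,0]],[[0,0,0],[0,0,0]],[[0,0,0],[0,0,0]]], "fingers": -0.2}}

```text
time: 39.97
tcp_pos: [0.6155, -0.1817, 0.1437]
tool_rot: [2.315, 2.123, 0.001]
ft_force: [-1.1, 0.2, -0.7]
width: 0.0535
gripper_force: 0.0
```

Request:
{"fn": "servo_tool", "kwargs": {"rows": [[[0,0,-0.1],[0,0,0]],[[0,0,-0.25],[0,0,0]],[[0,0,-0.4],[0,0,0]],[[0,0,-0.5],[0,0,0]],[[0,0,-0.5],[0,0,0]],[[0,0,-0.5],[0,0,0]]]}}

```text
time: 40.47
tcp_pos: [0.6159, -0.1818, 0.2447]
tool_rot: [2.313, 2.122, 0.002]
ft_force: [-0.1, 0.5, -0.5]
width: 0.0542
gripper_force: 0.0
```

Run:
```python
from h import *
tops()
plan([((.49,.12,.245),.8),((.4845,.378,.22),1.616),((.4845,.378,.119),1.616)])
```

```text
2 181 top 0.1722
3 178 top 0.1723
4 176 top 0.1725
shift [ 0.724 -0.376 -0.005] turn [-1.000e-04 -1.000e-04 -2.821e-01] rows 7.1
shift [ 0.75   0.323 -0.005] turn [0. 0. 0.] rows 3.9
shift [0.918 0.906 0.125] turn [ 0.      0.     -0.2597] rows 6.5
shift [-0.     0.     0.505] turn [0. 0. 0.] rows 2.4
```

Red is next.

Request:
{"fn": "servo_tool", "kwargs": {"rows": [[[0.724,-0.376,0],[0,0,-0.282]],[[0.724,-0.376,0],[0,0,-0.282]],[[0.724,-0.376,0],[0,0,-0.282]],[[0.724,-0.376,0],[0,0,-0.282]],[[0.724,-0.376,0],[0,0,-0.282]],[[0.724,-0.376,0],[0,0,-0.282]],[[0.724,-0.376,0],[0,0,-0.282]],[[0.724,-0.376,0],[0,0,-0.282]]]}}

```text
time: 41.18
tcp_pos: [0.5518, -0.0305, 0.2415]
tool_rot: [-1.175, -2.91, 0.002]
ft_force: [1.0, -0.2, -0.6]
width: 0.0547
gripper_force: 0.0
```

Request:
{"fn": "servo_tool", "kwargs": {"rows": [[[0.75,0.323,0],[0,0,0]],[[0.75,0.323,0],[0,0,0]],[[0.75,0.323,0],[0,0,0]],[[0.75,0.323,0],[0,0,0]],[[0.75,0.323,0],[0,0,0]],[[0.75,0.323,0],[0,0,0]]]}}

```text
time: 41.68
tcp_pos: [0.4893, 0.1211, 0.2423]
tool_rot: [-1.179, -2.91, 0.002]
ft_force: [0.1, -0.6, -0.7]
width: 0.055
gripper_force: 0.0
```

Request:
{"fn": "servo_tool", "kwargs": {"rows": [[[0.918,0.906,0.115],[0,0,-0.26]],[[0.918,0.906,0.115],[0,0,-0.26]],[[0.918,0.906,0.115],[0,0,-0.26]],[[0.918,0.906,0.115],[0,0,-0.26]],[[0.918,0.906,0.115],[0,0,-0.26]],[[0.918,0.906,0.115],[0,0,-0.26]],[[0.918,0.906,0.115],[0,0,-0.26]],[[0.918,0.906,0.115],[0,0,-0.26]],[[0.918,0.906,0.115],[0,0,-0.26]],[[0.918,0.906,0.115],[0,0,-0.26]],[[0.918,0.906,0.115],[0,0,-0.26]]]}}

```text
time: 42.6
tcp_pos: [0.4856, 0.3759, 0.2205]
tool_rot: [-0.066, 3.141, -0.001]
ft_force: [-0.4, -0.1, 0.4]
width: 0.0543
gripper_force: 0.0
```

Run:
```python
from h import *
o=blobs('scene',(.6158,-.1806),-.085,range(2),n=2);print(o);tops()
plan([((.4845,.3785,.119),1.616)])
```

```text
{0: ([0.6104, -0.2424], 394, 157), 1: ([0.6133, -0.2114], 363, 158)}
2 179 top 0.1722
3 178 top 0.1719
4 173 top 0.1723
shift [0.004 0.009 0.509] turn [ 0.0001  0.0002 -0.0006] rows 2.4
```

Request:
{"fn": "servo_tool", "kwargs": {"rows": [[[0.004,0.002,0.1],[0,0,0]],[[0.004,0.002,0.2],[0,0,0]],[[0.004,0.002,0.3],[0,0,0]],[[0.004,0.002,0.4],[0,0,0]],[[0.004,0.002,0.505],[0,0,0]],[[0.004,0.002,0.505],[0,0,0]],[[0.004,0.002,0.505],[0,0,0]]]}}

```text
time: 43.33
tcp_pos: [0.4838, 0.3775, 0.119]
tool_rot: [0.07, -3.139, 0.002]
ft_force: [0.4, -0.4, 0.9]
width: 0.0546
gripper_force: 0.0
```

Request:
{"fn": "servo_tool", "kwargs": {"rows": [[[0,0,0],[0,0,0]],[[0,0,0],[0,0,0]],[[0,0,0],[0,0,0]],[[0,0,0],[0,0,0]],[[0,0,0],[0,0,0]],[[0,0,0],[0,0,0]],[[0,0,0],[0,0,0]],[[0,0,0],[0,0,0]],[[0,0,0],[0,0,0]]], "fingers": 1, "squeeze": 15}}

```text
time: 44.08
tcp_pos: [0.4843, 0.3779, 0.1197]
tool_rot: [-0.072, 3.14, -0.001]
ft_force: [0.3, -2.5, 3.6]
width: 0.0176
gripper_force: 15.0
```

Request:
{"fn": "servo_tool", "kwargs": {"rows": [[[0,0,-0.1],[0,0,0]],[[0,0,-0.2],[0,0,0]],[[0,0,-0.35],[0,0,0]],[[0,0,-0.55],[0,0,0]],[[0,0,-0.75],[0,0,0]],[[0,0,-0.9],[0,0,0]],[[0,0,-0.9],[0,0,0]],[[0,0,-0.9],[0,0,0]]]}}

```text
time: 44.75
tcp_pos: [0.4846, 0.379, 0.3012]
tool_rot: [-0.072, 3.137, 0.005]
ft_force: [-0.1, 0.5, -1.1]
width: 0.0178
gripper_force: 15.0
```

Run:
```python
from h import *
plan([((.49,.12,.30),.8),((.6132,-.2113,.295),-.085)])
```

```text
shift [ 0.016 -0.647  0.001] turn [0.0014 0.0006 0.26  ] rows 6.5
shift [-0.461 -0.455  0.003] turn [0. 0. 0.] rows 3.1
shift [-0.798 -0.38   0.013] turn [0.     0.     0.2817] rows 7.1
shift [-0.799  0.377  0.013] turn [0. 0. 0.] rows 4.2
```

Request:
{"fn": "servo_tool", "kwargs": {"rows": [[[0.016,-0.647,0],[0,0,0.26]],[[0.016,-0.647,0],[0,0,0.26]],[[0.016,-0.647,0],[0,0,0.26]],[[0.016,-0.647,0],[0,0,0.26]],[[0.016,-0.647,0],[0,0,0.26]],[[0.016,-0.647,0],[0,0,0.26]],[[0.016,-0.647,0],[0,0,0.26]],[[0.016,-0.647,0],[0,0,0.26]]]}}

```text
time: 45.42
tcp_pos: [0.4861, 0.2485, 0.2972]
tool_rot: [-1.182, -2.907, 0.004]
ft_force: [-0.2, 0.2, -0.6]
width: 0.018
gripper_force: 15.0
```

Request:
{"fn": "servo_tool", "kwargs": {"rows": [[[-0.461,-0.455,0],[0,0,0]],[[-0.461,-0.455,0],[0,0,0]],[[-0.461,-0.455,0],[0,0,0]],[[-0.461,-0.455,0],[0,0,0]],[[-0.461,-0.455,0],[0,0,0]]]}}

```text
time: 45.83
tcp_pos: [0.4891, 0.1174, 0.2982]
tool_rot: [-1.184, -2.908, 0.002]
ft_force: [0.9, 0.3, -0.9]
width: 0.0178
gripper_force: 15.0
```

Request:
{"fn": "servo_tool", "kwargs": {"rows": [[[-0.798,-0.38,0],[0,0,0.282]],[[-0.798,-0.38,0],[0,0,0.282]],[[-0.798,-0.38,0],[0,0,0.282]],[[-0.798,-0.38,0],[0,0,0.282]],[[-0.798,-0.38,0],[0,0,0.282]],[[-0.798,-0.38,0],[0,0,0.282]],[[-0.798,-0.38,0],[0,0,0.282]],[[-0.798,-0.38,0],[0,0,0.282]],[[-0.798,-0.38,0],[0,0,0.282]]]}}

```text
time: 46.58
tcp_pos: [0.5513, -0.0452, 0.2985]
tool_rot: [-2.309, -2.128, 0.001]
ft_force: [0.6, -0.4, -1.0]
width: 0.0173
gripper_force: 15.0
```

Request:
{"fn": "servo_tool", "kwargs": {"rows": [[[-0.801,0.377,0.01],[0,0,0]],[[-0.801,0.377,0.01],[0,0,0]],[[-0.801,0.377,0.01],[0,0,0]],[[-0.801,0.377,0.01],[0,0,0]],[[-0.801,0.377,0.01],[0,0,0]],[[-0.801,0.377,0.01],[0,0,0]],[[-0.801,0.377,0.01],[0,0,0]]]}}

```text
time: 47.17
tcp_pos: [0.6124, -0.2116, 0.2965]
tool_rot: [-2.311, -2.124, -0.0]
ft_force: [-0.1, 0.5, -0.4]
width: 0.0176
gripper_force: 15.0
```

Request:
{"fn": "servo_tool", "kwargs": {"rows": [[[0,0,0.1],[0,0,0]],[[0,0,0.2],[0,0,0]],[[0,0,0.26],[0,0,0]],[[0,0,0.26],[0,0,0]],[[0,0,0.26],[0,0,0]]]}}

```text
time: 47.58
tcp_pos: [0.6121, -0.2104, 0.2456]
tool_rot: [-2.311, -2.126, -0.0]
ft_force: [0.9, 0.2, -0.1]
width: 0.0175
gripper_force: 15.0
```

```bash
python3 -c "
from h import *
print(blobs('scene',(.6158,-.1806),-.085,range(2),n=2));tops()
t=arm.sense()['tcp_pos'];print(t)
for r in rod('scene',.175,.215,t)[::2]:print(r)
plan([((.6132,-.2114,t[2]-.031),-.085)])"
```

```text
{0: ([0.6109, -0.2392], 700, 160)}
1 70 top 0.1975
2 182 top 0.1718
3 179 top 0.172
4 175 top 0.172
[ 0.61304843 -0.2118157   0.24707328]
(np.float64(195.5), 0.0, [63, 65, 65, 63, 65, 65, 66, 66, 68, 63, 62, 64, 63, 64, 64, 64])
(np.float64(195.0), 195.3, [145, 120, 82, 65, 64, 63, 63, 65, 65, 78, 122, 144, 148, 147, 147, 149])
(np.float64(194.4), 198.1, [90, 86, 71, 63, 63, 62, 63, 66, 63, 83, 138, 149, 147, 147, 148, 149])
(np.float64(193.8), 198.1, [90, 91, 87, 72, 64, 62, 62, 67, 69, 63, 56, 58, 92, 140, 152, 149])
shift [0.005 0.001 0.153] turn [ 0.0007  0.0001 -0.0002] rows 0.7
```

Request:
{"fn": "servo_tool", "kwargs": {"rows": [[[0,0.002,0.03],[0,0,0]],[[0,0.002,0.06],[0,0,0]],[[0,0.002,0.09],[0,0,0]],[[0,0.002,0.11],[0,0,0]],[[0,0.002,0.13],[0,0,0]],[[0,0.002,0.155],[0,0,0]],[[0,0.002,0.155],[0,0,0]]]}}

```text
time: 48.42
tcp_pos: [0.6123, -0.2124, 0.2129]
tool_rot: [-2.314, -2.122, 0.002]
ft_force: [-0.0, 0.3, 0.5]
width: 0.0172
gripper_force: 15.0
```

Request:
{"fn": "servo_tool", "kwargs": {"rows": [[[0,0.002,0.04],[0,0,0]],[[0,0.002,0.09],[0,0,0]],[[0,0.002,0.14],[0,0,0]],[[0,0.002,0.19],[0,0,0]],[[0,0.002,0.24],[0,0,0]],[[0,0.002,0.29],[0,0,0]],[[0,0.002,0.33],[0,0,0]],[[0,0.002,0.355],[0,0,0]],[[0,0.002,0.355],[0,0,0]]]}}

```text
time: 49.17
tcp_pos: [0.6125, -0.2124, 0.1417]
tool_rot: [-2.313, -2.122, 0.002]
ft_force: [-0.8, -0.1, -1.2]
width: 0.0172
gripper_force: 15.0
```

Request:
{"fn": "servo_tool", "kwargs": {"rows": [[[0,0,0],[0,0,0]],[[0,0,0],[0,0,0]],[[0,0,0],[0,0,0]],[[0,0,0],[0,0,0]],[[0,0,0],[0,0,0]],[[0,0,0],[0,0,0]]], "fingers": -0.2}}

```text
time: 49.67
tcp_pos: [0.6134, -0.2127, 0.1437]
tool_rot: [2.315, 2.123, 0.001]
ft_force: [-0.0, 0.0, -0.6]
width: 0.0534
gripper_force: 0.0
```

Request:
{"fn": "servo_tool", "kwargs": {"rows": [[[0,0,-0.1],[0,0,0]],[[0,0,-0.25],[0,0,0]],[[0,0,-0.4],[0,0,0]],[[0,0,-0.5],[0,0,0]],[[0,0,-0.5],[0,0,0]],[[0,0,-0.5],[0,0,0]]]}}

```text
time: 50.17
tcp_pos: [0.6137, -0.2128, 0.2445]
tool_rot: [2.313, 2.122, 0.002]
ft_force: [-0.3, -0.4, 0.1]
width: 0.0547
gripper_force: 0.0
```

Run:
```python
from h import *
tops()
plan([((.48,.12,.245),.8),((.4535,.375,.22),1.616)])
```

```text
1 188 top 0.172
2 182 top 0.1718
3 180 top 0.1723
4 175 top 0.172
shift [ 0.8   -0.403 -0.005] turn [-1.000e-04 -2.000e-04 -2.821e-01] rows 7.1
shift [ 0.817  0.365 -0.005] turn [0. 0. 0.] rows 4.3
shift [0.983 0.822 0.125] turn [ 0.      0.     -0.2597] rows 6.5
```

Blue is next.

Request:
{"fn": "servo_tool", "kwargs": {"rows": [[[0.8,-0.403,0],[0,0,-0.282]],[[0.8,-0.403,0],[0,0,-0.282]],[[0.8,-0.403,0],[0,0,-0.282]],[[0.8,-0.403,0],[0,0,-0.282]],[[0.8,-0.403,0],[0,0,-0.282]],[[0.8,-0.403,0],[0,0,-0.282]],[[0.8,-0.403,0],[0,0,-0.282]],[[0.8,-0.403,0],[0,0,-0.282]]]}}

```text
time: 50.88
tcp_pos: [0.5455, -0.0457, 0.2415]
tool_rot: [-1.175, -2.91, 0.002]
ft_force: [-0.2, 0.2, 0.0]
width: 0.0548
gripper_force: 0.0
```

Request:
{"fn": "servo_tool", "kwargs": {"rows": [[[0.817,0.365,0],[0,0,0]],[[0.817,0.365,0],[0,0,0]],[[0.817,0.365,0],[0,0,0]],[[0.817,0.365,0],[0,0,0]],[[0.817,0.365,0],[0,0,0]],[[0.817,0.365,0],[0,0,0]]]}}

```text
time: 51.38
tcp_pos: [0.4788, 0.122, 0.2423]
tool_rot: [-1.178, -2.91, 0.001]
ft_force: [0.2, -0.7, 0.1]
width: 0.0544
gripper_force: 0.0
```

Request:
{"fn": "servo_tool", "kwargs": {"rows": [[[0.983,0.822,0.115],[0,0,-0.26]],[[0.983,0.822,0.115],[0,0,-0.26]],[[0.983,0.822,0.115],[0,0,-0.26]],[[0.983,0.822,0.115],[0,0,-0.26]],[[0.983,0.822,0.115],[0,0,-0.26]],[[0.983,0.822,0.115],[0,0,-0.26]],[[0.983,0.822,0.115],[0,0,-0.26]],[[0.983,0.822,0.115],[0,0,-0.26]],[[0.983,0.822,0.115],[0,0,-0.26]],[[0.983,0.822,0.115],[0,0,-0.26]],[[0.983,0.822,0.115],[0,0,-0.26]]]}}

```text
time: 52.3
tcp_pos: [0.4547, 0.3731, 0.2204]
tool_rot: [-0.066, 3.141, -0.001]
ft_force: [0.2, 0.9, -0.4]
width: 0.0544
gripper_force: 0.0
```

Run:
```python
from h import *
o=blobs('scene',(.6158,-.1806),-.085,range(1),n=2);print(o);tops()
plan([((.4535,.375,.119),1.616)])
```

```text
{0: ([0.6104, -0.2424], 394, 156)}
1 185 top 0.1719
2 182 top 0.1719
3 178 top 0.1719
4 176 top 0.172
shift [0.005 0.007 0.509] turn [ 0.0001  0.0002 -0.0006] rows 2.4
```

Request:
{"fn": "servo_tool", "kwargs": {"rows": [[[0.005,0.002,0.1],[0,0,0]],[[0.005,0.002,0.2],[0,0,0]],[[0.005,0.002,0.3],[0,0,0]],[[0.005,0.002,0.4],[0,0,0]],[[0.005,0.002,0.505],[0,0,0]],[[0.005,0.002,0.505],[0,0,0]],[[0.005,0.002,0.505],[0,0,0]]]}}

```text
time: 53.03
tcp_pos: [0.4527, 0.3745, 0.119]
tool_rot: [0.071, -3.139, 0.002]
ft_force: [0.2, 0.1, -0.0]
width: 0.0549
gripper_force: 0.0
```

Request:
{"fn": "servo_tool", "kwargs": {"rows": [[[0,0,0],[0,0,0]],[[0,0,0],[0,0,0]],[[0,0,0],[0,0,0]],[[0,0,0],[0,0,0]],[[0,0,0],[0,0,0]],[[0,0,0],[0,0,0]],[[0,0,0],[0,0,0]],[[0,0,0],[0,0,0]],[[0,0,0],[0,0,0]]], "fingers": 1, "squeeze": 15}}

```text
time: 53.78
tcp_pos: [0.4531, 0.3753, 0.1198]
tool_rot: [-0.072, 3.14, 0.001]
ft_force: [0.2, 0.1, 4.0]
width: 0.0175
gripper_force: 15.0
```

Request:
{"fn": "servo_tool", "kwargs": {"rows": [[[0,0,-0.1],[0,0,0]],[[0,0,-0.2],[0,0,0]],[[0,0,-0.35],[0,0,0]],[[0,0,-0.55],[0,0,0]],[[0,0,-0.75],[0,0,0]],[[0,0,-0.9],[0,0,0]],[[0,0,-0.9],[0,0,0]],[[0,0,-0.9],[0,0,0]]]}}

```text
time: 54.45
tcp_pos: [0.4534, 0.3757, 0.3011]
tool_rot: [-0.072, 3.138, 0.004]
ft_force: [0.1, 0.3, -1.7]
width: 0.0181
gripper_force: 15.0
```

Run:
```python
from h import *
plan([((.48,.12,.30),.8),((.6105,-.2424,.295),-.085)])
```

```text
shift [-0.037 -0.642  0.001] turn [0.0012 0.0007 0.2599] rows 6.5
shift [-0.493 -0.412  0.003] turn [0. 0. 0.] rows 3.1
shift [-0.865 -0.423  0.013] turn [0.     0.     0.2817] rows 7.1
shift [-0.875  0.402  0.013] turn [0. 0. 0.] rows 4.6
```

Request:
{"fn": "servo_tool", "kwargs": {"rows": [[[-0.037,-0.642,0],[0,0,0.26]],[[-0.037,-0.642,0],[0,0,0.26]],[[-0.037,-0.642,0],[0,0,0.26]],[[-0.037,-0.642,0],[0,0,0.26]],[[-0.037,-0.642,0],[0,0,0.26]],[[-0.037,-0.642,0],[0,0,0.26]],[[-0.037,-0.642,0],[0,0,0.26]],[[-0.037,-0.642,0],[0,0,0.26]]]}}

```text
time: 55.12
tcp_pos: [0.4654, 0.2467, 0.2972]
tool_rot: [-1.182, -2.908, 0.005]
ft_force: [0.2, 0.2, -0.5]
width: 0.0177
gripper_force: 15.0
```

Request:
{"fn": "servo_tool", "kwargs": {"rows": [[[-0.493,-0.412,0],[0,0,0]],[[-0.493,-0.412,0],[0,0,0]],[[-0.493,-0.412,0],[0,0,0]],[[-0.493,-0.412,0],[0,0,0]],[[-0.493,-0.412,0],[0,0,0]]]}}

```text
time: 55.53
tcp_pos: [0.4791, 0.1176, 0.2981]
tool_rot: [-1.184, -2.908, 0.002]
ft_force: [-0.2, -0.0, -0.8]
width: 0.0171
gripper_force: 15.0
```

Request:
{"fn": "servo_tool", "kwargs": {"rows": [[[-0.865,-0.423,0],[0,0,0.282]],[[-0.865,-0.423,0],[0,0,0.282]],[[-0.865,-0.423,0],[0,0,0.282]],[[-0.865,-0.423,0],[0,0,0.282]],[[-0.865,-0.423,0],[0,0,0.282]],[[-0.865,-0.423,0],[0,0,0.282]],[[-0.865,-0.423,0],[0,0,0.282]],[[-0.865,-0.423,0],[0,0,0.282]],[[-0.865,-0.423,0],[0,0,0.282]]]}}

```text
time: 56.28
tcp_pos: [0.5447, -0.0606, 0.2984]
tool_rot: [-2.309, -2.128, 0.001]
ft_force: [0.5, -0.2, -0.5]
width: 0.0175
gripper_force: 15.0
```

Request:
{"fn": "servo_tool", "kwargs": {"rows": [[[-0.877,0.402,0.01],[0,0,0]],[[-0.877,0.402,0.01],[0,0,0]],[[-0.877,0.402,0.01],[0,0,0]],[[-0.877,0.402,0.01],[0,0,0]],[[-0.877,0.402,0.01],[0,0,0]],[[-0.877,0.402,0.01],[0,0,0]],[[-0.877,0.402,0.01],[0,0,0]],[[-0.877,0.402,0.01],[0,0,0]]]}}

```text
time: 56.95
tcp_pos: [0.6097, -0.242, 0.2969]
tool_rot: [-2.311, -2.126, -0.0]
ft_force: [0.2, 0.4, -1.0]
width: 0.0176
gripper_force: 15.0
```

Request:
{"fn": "servo_tool", "kwargs": {"rows": [[[0,0,0.1],[0,0,0]],[[0,0,0.2],[0,0,0]],[[0,0,0.26],[0,0,0]],[[0,0,0.26],[0,0,0]],[[0,0,0.26],[0,0,0]]]}}

```text
time: 57.37
tcp_pos: [0.6094, -0.2416, 0.2456]
tool_rot: [-2.312, -2.126, -0.0]
ft_force: [0.7, -0.6, -0.3]
width: 0.0175
gripper_force: 15.0
```

```bash
python3 -c "
from h import *
tops()
t=arm.sense()['tcp_pos'];print(t)
plan([((.6105,-.2424,t[2]-.031),-.085)])"
```

```text
0 77 top 0.1985
1 185 top 0.1715
2 181 top 0.1716
3 180 top 0.172
4 174 top 0.1719
[ 0.60995587 -0.24219633  0.24654789]
shift [-0.001  0.003  0.155] turn [0.0005 0.0001 0.0003] rows 0.7
```

Request:
{"fn": "servo_tool", "kwargs": {"rows": [[[0,0.002,0.03],[0,0,0]],[[0,0.002,0.06],[0,0,0]],[[0,0.002,0.09],[0,0,0]],[[0,0.002,0.11],[0,0,0]],[[0,0.002,0.13],[0,0,0]],[[0,0.002,0.155],[0,0,0]],[[0,0.002,0.155],[0,0,0]]]}}

```text
time: 58.0
tcp_pos: [0.6095, -0.2433, 0.2129]
tool_rot: [-2.314, -2.122, 0.001]
ft_force: [0.1, 0.5, -1.0]
width: 0.0179
gripper_force: 15.0
```

Request:
{"fn": "servo_tool", "kwargs": {"rows": [[[-0.001,0.003,0.04],[0,0,0]],[[-0.001,0.003,0.09],[0,0,0]],[[-0.001,0.003,0.14],[0,0,0]],[[-0.001,0.003,0.19],[0,0,0]],[[-0.001,0.003,0.24],[0,0,0]],[[-0.001,0.003,0.29],[0,0,0]],[[-0.001,0.003,0.33],[0,0,0]],[[-0.001,0.003,0.355],[0,0,0]],[[-0.001,0.003,0.355],[0,0,0]]]}}

```text
time: 58.75
tcp_pos: [0.6099, -0.2435, 0.1417]
tool_rot: [-2.313, -2.122, 0.002]
ft_force: [-0.6, 0.7, -0.0]
width: 0.0175
gripper_force: 15.0
```

Request:
{"fn": "servo_tool", "kwargs": {"rows": [[[0,0,0],[0,0,0]],[[0,0,0],[0,0,0]],[[0,0,0],[0,0,0]],[[0,0,0],[0,0,0]],[[0,0,0],[0,0,0]],[[0,0,0],[0,0,0]]], "fingers": -0.2}}

```text
time: 59.25
tcp_pos: [0.6107, -0.2438, 0.1436]
tool_rot: [2.315, 2.123, 0.001]
ft_force: [0.4, 0.6, 1.0]
width: 0.0534
gripper_force: 0.0
```

Request:
{"fn": "servo_tool", "kwargs": {"rows": [[[0,0,-0.1],[0,0,0]],[[0,0,-0.25],[0,0,0]],[[0,0,-0.4],[0,0,0]],[[0,0,-0.5],[0,0,0]],[[0,0,-0.5],[0,0,0]],[[0,0,-0.5],[0,0,0]]]}}

```text
time: 59.75
tcp_pos: [0.611, -0.2439, 0.2445]
tool_rot: [2.313, 2.122, 0.002]
ft_force: [0.1, -0.3, 0.0]
width: 0.0549
gripper_force: 0.0
```

Run:
```python
from h import *
tops()
plan([((.46,.05,.245),.8)])
```

```text
0 188 top 0.1718
1 185 top 0.1716
2 181 top 0.1717
3 178 top 0.1724
4 175 top 0.1721
shift [ 0.699 -0.437 -0.005] turn [-1.000e-04 -2.000e-04 -2.821e-01] rows 7.1
shift [ 0.781  0.265 -0.006] turn [0. 0. 0.] rows 4.0
```

All five are seated. I move aside and check the pan's centring.

Request:
{"fn": "servo_tool", "kwargs": {"rows": [[[0.699,-0.437,0],[0,0,-0.282]],[[0.699,-0.437,0],[0,0,-0.282]],[[0.699,-0.437,0],[0,0,-0.282]],[[0.699,-0.437,0],[0,0,-0.282]],[[0.699,-0.437,0],[0,0,-0.282]],[[0.699,-0.437,0],[0,0,-0.282]],[[0.699,-0.437,0],[0,0,-0.282]],[[0.699,-0.437,0],[0,0,-0.282]]], "fingers": 1}}

```text
time: 60.47
tcp_pos: [0.5344, -0.0964, 0.2415]
tool_rot: [-1.175, -2.91, 0.001]
ft_force: [-0.2, 0.0, -0.2]
width: 0.0045
gripper_force: 0.0
```

Request:
{"fn": "servo_tool", "kwargs": {"rows": [[[0.781,0.265,0],[0,0,0]],[[0.781,0.265,0],[0,0,0]],[[0.781,0.265,0],[0,0,0]],[[0.781,0.265,0],[0,0,0]],[[0.781,0.265,0],[0,0,0]],[[0.781,0.265,0],[0,0,0]]]}}

```text
time: 60.97
tcp_pos: [0.4592, 0.0511, 0.2425]
tool_rot: [-1.179, -2.91, 0.001]
ft_force: [1.0, -0.6, -0.5]
width: 0.0007
gripper_force: 0.0
```

Run:
```python
from h import *
tops()
for c in('top','scene'):
    p,d=snap(c,c+'5.png');print(c,ring(c))
    P=cloud(c,d);
    # pan rim: depth points near z .112 and radius ~.08
    m=(abs(P[...,2]-.112)<.004);r=np.hypot(P[...,0]-.6158,P[...,1]+.1805);m&=(r<.09)&(r>.07)&(abs(P[...,0]-.6158)>.03)
    print('rim',m.sum(),circ(P[m][:,:2]))
    h=cv2.cvtColor(p,cv2.COLOR_RGB2HSV);Q=plane(c,.033)
    m=(h[...,0]>5)&(h[...,0]<14)&(h[...,1]>180)&(h[...,2]>150)&(abs(Q[...,0]-.47)<.03)&(abs(Q[...,1]+.098)<.03)
    print('switch',m.sum(),Q[m].mean(0).round(4),P[m].mean(0).round(4),P[m][:,2].max())
    print([np.round(r['centre'],4) for r in arm.place_of('switch_right_top',c)[:2]])
u=proj('top',[.6155,-.18,.05])[0].astype(int);p=cv2.imread('pics/top5.png')
cv2.imwrite('pics/c5.png',cv2.resize(p[u[1]-60:u[1]+75,u[0]-80:u[0]+70],None,fx=4.4,fy=4.4,interpolation=cv2.INTER_CUBIC));print(u)
```

```text
0 188 top 0.1717
1 183 top 0.1721
2 181 top 0.1717
3 180 top 0.1721
4 174 top 0.1722
top (array([ 0.6121, -0.178 ,  0.0817]), np.int64(157))
rim 276 [ 0.6137 -0.177   0.0775]
switch 29 [ 0.4714 -0.0975  0.033 ] [ 0.4714 -0.0975  0.0334] 0.0388303551822771
[array([ 0.4697, -0.0992,  0.0337])]
scene (array([ 0.6139, -0.1814,  0.0855]), np.int64(201))
rim 309 [ 0.6159 -0.1803  0.0779]<stdin>:11: RuntimeWarning: Mean of empty slice.
  ret = um.true_divide(
Traceback (most recent call last):
ValueError: zero-size array to reduction operation maximum which has no identity
```

View pics/scene5.png

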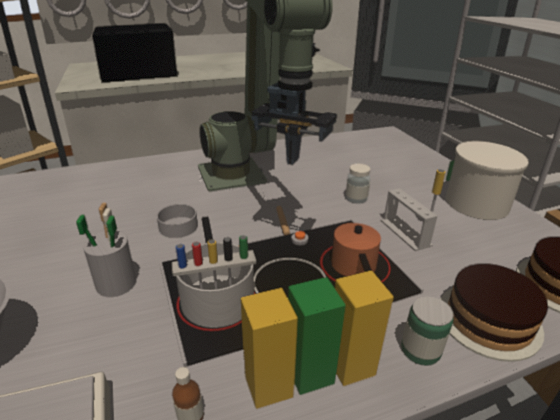

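All five probes stand in the bridge and the pan sits on its ring, about 1-2 mm from centre by both cameras. Last is the right switch.

Run:
```python
from h import *
print(arm.sense()['width'])
plan([((.467,-.095,.20),.22),((.467,-.095,.045),.22)])
```

```text
0.0003589092417806231
shift [-0.524 -0.493  0.215] turn [-2.000e-04 -1.000e-04  1.837e-01] rows 4.6
shift [0.    0.    0.775] turn [0. 0. 0.] rows 3.7
```

Request:
{"fn": "servo_tool", "kwargs": {"rows": [[[-0.524,-0.493,0.21],[0,0,0.184]],[[-0.524,-0.493,0.21],[0,0,0.184]],[[-0.524,-0.493,0.21],[0,0,0.184]],[[-0.524,-0.493,0.21],[0,0,0.184]],[[-0.524,-0.493,0.21],[0,0,0.184]],[[-0.524,-0.493,0.21],[0,0,0.184]],[[-0.524,-0.493,0.21],[0,0,0.184]],[[-0.524,-0.493,0.21],[0,0,0.184]]]}}

```text
time: 61.93
tcp_pos: [0.4671, -0.0938, 0.2015]
tool_rot: [1.96, 2.455, 0.001]
ft_force: [-0.2, 0.9, -0.2]
width: 0.0005
gripper_force: 0.0
```

Request:
{"fn": "servo_tool", "kwargs": {"rows": [[[0,0,0.15],[0,0,0]],[[0,0,0.3],[0,0,0]],[[0,0,0.45],[0,0,0]],[[0,0,0.6],[0,0,0]],[[0,0,0.7],[0,0,0]],[[0,0,0.77],[0,0,0]],[[0,0,0.77],[0,0,0]],[[0,0,0.77],[0,0,0]]]}}

```text
time: 62.6
tcp_pos: [0.467, -0.0932, 0.0473]
tool_rot: [-1.959, -2.455, 0.0]
ft_force: [0.6, 0.3, -0.1]
width: 0.0007
gripper_force: 0.0
```

Run:
```python
from h import *
s=arm.sense();print(s['tcp_pos'].round(4),s['ft_force'].round(2))
plan([((.467,-.095,.03),.22)]);tops()
```

```text
[ 0.467  -0.0932  0.0473] [ 0.58  0.25 -0.11]
shift [-0.009 -0.002  0.087] turn [-0.0002 -0.0001  0.0012] rows 0.4
0 192 top 0.172
1 185 top 0.1718
2 182 top 0.1721
3 178 top 0.1721
4 172 top 0.172
```

Request:
{"fn": "servo_tool", "kwargs": {"rows": [[[-0.01,0,0.04],[0,0,0]],[[-0.01,0,0.06],[0,0,0]],[[-0.01,0,0.08],[0,0,0]],[[-0.01,0,0.08],[0,0,0]]]}}

```text
time: 62.98
tcp_pos: [0.4678, -0.0959, 0.0313]
tool_rot: [1.961, 2.453, 0.001]
ft_force: [-0.1, -0.8, 2.4]
width: 0.0005
gripper_force: 1.2
```

Contact: 2.4 N at z = 0.031. I press on.

Request:
{"fn": "servo_tool", "kwargs": {"rows": [[[0,0,0.01],[0,0,0]],[[0,0,0.02],[0,0,0]],[[0,0,0.03],[0,0,0]],[[0,0,0.035],[0,0,0]],[[0,0,0.035],[0,0,0]],[[0,0,0.035],[0,0,0]]]}}

```text
time: 63.48
tcp_pos: [0.4679, -0.0959, 0.0277]
tool_rot: [1.961, 2.452, 0.002]
ft_force: [-6.5, 1.7, 31.4]
width: 0.0005
gripper_force: 15.6
```

The force rose to 31 N, so the switch is at its end stop, fully pressed. I let go and retreat.

Request:
{"fn": "servo_tool", "kwargs": {"rows": [[[0,0,-0.05],[0,0,0]],[[0,0,-0.15],[0,0,0]],[[0,0,-0.3],[0,0,0]],[[0,0,-0.5],[0,0,0]],[[0,0,-0.7],[0,0,0]],[[0,0,-0.9],[0,0,0]],[[0,0,-0.9],[0,0,0]]]}}

```text
time: 64.07
tcp_pos: [0.4715, -0.0967, 0.2118]
tool_rot: [1.954, 2.443, 0.01]
ft_force: [1.4, 0.3, 0.1]
width: 0.0003
gripper_force: 0.0
```

Request:
{"fn": "servo_tool", "kwargs": {"rows": [[[0.7,-0.2,0],[0,0,0]],[[0.7,-0.2,0],[0,0,0]],[[0.7,-0.2,0],[0,0,0]],[[0.7,-0.2,0],[0,0,0]],[[0.7,-0.2,0],[0,0,0]],[[0.7,-0.2,0],[0,0,0]],[[0.7,-0.2,0],[0,0,0]],[[0.7,-0.2,0],[0,0,0]]]}}

```text
time: 64.73
tcp_pos: [0.3981, 0.0313, 0.2042]
tool_rot: [1.963, 2.452, -0.0]
ft_force: [-0.1, -1.3, 0.7]
width: 0.0005
gripper_force: 0.0
```

Run:
```python
from h import *
tops()
for c in('top','scene'):
    p,d=snap(c,c+'6.png');P=cloud(c,d)
    m=(abs(P[...,2]-.112)<.004);r=np.hypot(P[...,0]-.6158,P[...,1]+.1805);m&=(r<.1)&(r>.065)&(abs(P[...,0]-.6158)>.03)
    print(c,ring(c),'rim',m.sum(),circ(P[m][:,:2]))
p=cv2.imread('pics/top6.png');u=proj('top',[.6155,-.18,.05])[0].astype(int)
cv2.imwrite('pics/c6.png',cv2.resize(p[u[1]-60:u[1]+75,u[0]-80:u[0]+70],None,fx=4.4,fy=4.4,interpolation=cv2.INTER_CUBIC));print(u)
```

```text
0 191 top 0.1719
1 185 top 0.1717
2 181 top 0.172
3 179 top 0.1724
4 175 top 0.1724
top (array([ 0.612 , -0.1778,  0.0816]), np.int64(165)) rim 277 [ 0.6138 -0.1769  0.0774]
scene (array([ 0.6138, -0.1816,  0.0855]), np.int64(202)) rim 313 [ 0.616  -0.1803  0.0779]
[369 140]
```

View pics/c6.png

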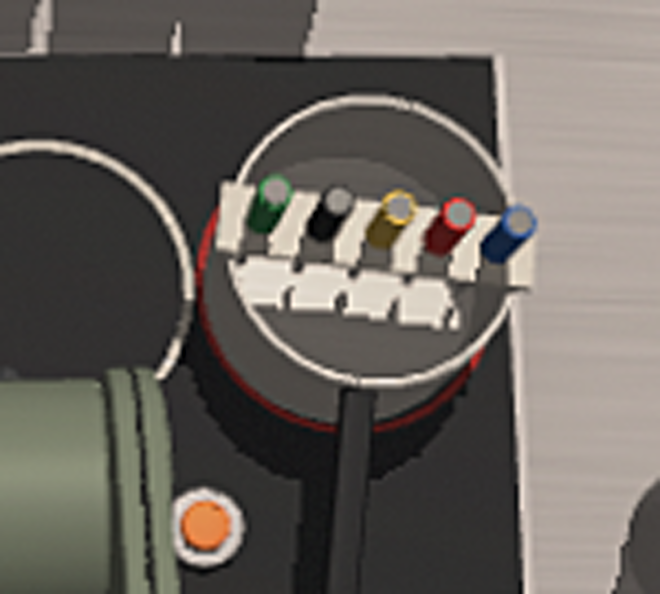

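The top view shows all five probes seated at crop (270,205) to (515,235). The red ring shows evenly around the pan base and the switch at (205,525) is back up. I hand it in.

```bash
python3 -c "
from bench import arm
print(arm.close_job())"
```

```text
the job is handed in; nothing more can be done
None
```

I slid the pan onto the free right ring (about 1–2 mm off centre by the cameras), seated all five probes in the bridge, pressed the right ring's switch to its stop and released it, and handed the job in; the hand-in gave no verdict.

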